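# Change over the pottery drying plate

### The job

Change over the drying plate: first slide the air damper fully shut, to its end stop, so that the draught cannot upset the ware. Then, with the damper still shut, move the dry tumblers from the plate to the empty ware board, upright, and stand every top-heavy bud vase upright on the plate, one to a grille with its foot wholly on the grille, letting go slowly so that it stays standing and still. When all that is done slide the damper fully open to its other end stop; leave the jar, the tin and the brush alone and do not tip a vase over.

Things in the scene. Friction and masses are not known exactly. Their poses are not given: they have to be found in the camera images.
- dryer: Fixed grey warm-air drying plate, a flat box 330 (x) by 250 (y) by 30 mm high. Origin: underside, 5 mm farther along +x than its middle (it spans x -170 to 160 mm, y -125 to 125 mm); x points away from the robot, z up. Four flush round grilles at x -15 and 95 mm, y -55 and 55 mm; the air damper's slide is on its top along the robot-side edge.
- grille1 (a point): Centre of a round air grille on the drying plate's top: 70 mm across, flush with the top (no step).
- grille2 (a point): Centre of a round air grille on the drying plate's top: 70 mm across, flush with the top (no step).
- grille3 (a point): Centre of a round air grille on the drying plate's top: 70 mm across, flush with the top (no step).
- grille4 (a point): Centre of a round air grille on the drying plate's top: 70 mm across, flush with the top (no step).
- damper (a joint): The air damper's slide: 0 = fully shut (its end stop toward the plate's -y side, the robot's right), 0.100 m = fully open (end stop toward the plate's +y side, left). Slides along the plate's y axis, stays where left; about 1.5 N of friction.
- damper_top (a point): Centre of the top of the damper's grip, a black block 28 mm (plate x) by 20 mm (plate y) by 40 mm tall, on an aluminium track 40 mm wide, 150 mm long; the point is 84 mm above the bench (54 mm above the plate) and moves with the grip. The track's top is 14 mm above the plate.
- vase_board: Fixed plywood ware board 250 (x) by 210 (y) by 12 mm thick on which the vases stand at the start, to the left or right of the drying plate. Origin: centre of its underside, z up.
- ware_board: The empty one of the two like fixed plywood ware boards, 250 (x) by 210 (y) by 12 mm thick, on the other side of the drying plate: the tumblers go here. Origin: centre of its underside, z up.
- vase1: Clay bud vase, 170 mm tall, upright: round foot 30 mm across, slim stem 16 to 18 mm across (18 to 58 mm up), heavy shoulder 56 mm across (92 to 112 mm up), neck 34 mm across at 126 mm up, 32 mm at the top. About 160 g, centre of mass about 100 mm up: it tips beyond 8 degrees of lean. Starts on the vase board. Origin: centre of the foot's underside; z up the vase. May be absent.
- vase2: Clay bud vase, 170 mm tall, upright: round foot 30 mm across, slim stem 16 to 18 mm across (18 to 58 mm up), heavy shoulder 56 mm across (92 to 112 mm up), neck 34 mm across at 126 mm up, 32 mm at the top. About 160 g, centre of mass about 100 mm up: it tips beyond 8 degrees of lean. Starts on the vase board. Origin: centre of the foot's underside; z up the vase. May be absent.
- vase3: Clay bud vase, 170 mm tall, upright: round foot 30 mm across, slim stem 16 to 18 mm across (18 to 58 mm up), heavy shoulder 56 mm across (92 to 112 mm up), neck 34 mm across at 126 mm up, 32 mm at the top. About 160 g, centre of mass about 100 mm up: it tips beyond 8 degrees of lean. Starts on the vase board. Origin: centre of the foot's underside; z up the vase. May be absent.
- vase4: Clay bud vase, 170 mm tall, upright: round foot 30 mm across, slim stem 16 to 18 mm across (18 to 58 mm up), heavy shoulder 56 mm across (92 to 112 mm up), neck 34 mm across at 126 mm up, 32 mm at the top. About 160 g, centre of mass about 100 mm up: it tips beyond 8 degrees of lean. Starts on the vase board. Origin: centre of the foot's underside; z up the vase. May be absent.
- tumbler1: Unglazed clay tumbler, dry: open cup 65 mm tall, 60 mm across outside from 20 mm up to the rim, foot 48 mm across, wall 5 mm, about 140 g, standing upright on the drying plate at the start. Origin: centre of its underside; z up. May be absent.
- tumbler2: Unglazed clay tumbler, dry: open cup 65 mm tall, 60 mm across outside from 20 mm up to the rim, foot 48 mm across, wall 5 mm, about 140 g, standing upright on the drying plate at the start. Origin: centre of its underside; z up. May be absent.
- glaze_jar: Bystander: white plastic jar with a black cap, 72 mm across, 100 mm tall, beyond the drying plate. Origin: underside.
- slip_tin: Bystander: metal tin, 68 mm across, 110 mm tall, beyond the drying plate. Origin: underside.
- brush: Bystander: a brush lying on the bench between the robot and the drying plate, under 30 mm high.
There are look-alikes about, which are no part of the job. What is shaped like the vase2 but green is not meant.

How it is judged:
By the outcome, as a careful person would: the job done as asked, in the order asked, and still so for the second after the job is handed in, with the robot touching nothing.
Of vase1, vase2, vase3, vase4 only 2 to 4 are there at a start; the rules pass over those that are not, and their reading is None.
Of tumbler1, tumbler2 only 1 to 2 are there at a start; the rules pass over those that are not, and their reading is None.
At some moment in a run one of tumbler1, tumbler2 may be knocked a few centimetres aside while the robot is not near it.
Once in a run the grip may slacken for a moment while it holds something.
It also fails if it takes over 210 s, if anything falls off the work surface, if the arm or the gripper's body presses on something with over 40 N, if the wrist force passes 120 N, or if a joint passes its speed limit or range.

### The arm

A 6-joint arm with a two-finger parallel gripper is mounted at the origin on the work surface. World frame = base frame: x ahead of the robot, y to its left, z up, the work surface at z = 0. Lengths are in m, angles in rad, forces in N, time in s.
With the tool pointing down it reaches from about 0.35 to 0.775 m from the base axis. Payload 5.5 kg.
Tool frame: the origin (TCP) lies on the front face of the gripper's body, between the roots of the fingers; the fingertips stand 73 mm ahead of it and the grasp point (between the pads) lies 54 mm ahead of it (robot.tcp_to_grasp is the y of the grasp point in the tool frame, in m); y points along the fingers, x is the direction in which the jaws open and shut, and the axes are right-handed (so a half turn about y gives the same grasp; the last joint's range is limited). The gripper opens to 85 mm and grips with 20 to 120 N. Pads are 22 mm wide; open, the fingers measure 114 mm over their backs; the gripper's body (76 mm by 85 mm) begins 54 mm behind the grasp point. The pads swing forward as they close: fully open they stand 13 mm farther back than shut.
Start: joints at [1.001, 0.313, 0.046, 1.304, 0, 1.431], TCP at [0.24, 0.523, 0.304] pointing down, gripper open.
Joint ranges: [-2.76, 2.76], [-0.86, 1.69], [-1.03, 1.26], [-2.2, 2.34], [-1.47, 1.5], [-3.14, 3.14]. Speed limits (rad/s): [2.57, 2.57, 3.14, 3.14, 3.14, 3.14].

### API

Orientations are given as a unit quaternion [x, y, z, w].
In Python, from workcell import robot gives the robot as it stands. The module is installed in compiled form; this text tells all that it offers.
- The arm moves only by the shell command python3 -m inch 'ROWS' [FORCE]. ROWS is JSON, a list of rows, each an object of numbers: "tx", "ty", "tz": the shift along the tool's x, y, z in units of 25 mm (1.0 is 25 mm); "twist": the turn about the tool's y in units of 6 degrees (1.0 is 6 degrees); "hand": the opening, from 0 (shut) to 1 (fully open). In form: [{"tx": .., "ty": .., "tz": .., "twist": .., "hand": ..}, ...]. A call has exactly 8 rows; each row is the pose to reach, as a shift and turn from the pose measured when the call began, along the tool's axes at that moment; what a row does not reach only later rows make up. A row lasts 1/10 s, in which the tool goes at most 50 mm and 8.59 degrees, less where a joint would pass 70% of its speed; a pose out of reach is approached as far as the arm can. A call with a gripper value outside its range is refused whole. The fingers move at their own pace and stop on an object; FORCE is the grip in N (left out, the last holds). Time passes only in rows, so rows that repeat a pose let the fingers close, or fill a call up. It gives the time, the measured TCP pose, the force and the opening at its end, in the units of the state.
- robot.state(): the state, without advancing time (a new reading comes with each control period).
- robot.camera(name): name is "side" or "top"; returns a dict with "color" (384x512x3 uint8, red, green, blue), "range_z" (384x512 float32, m along the optical axis (not along the pixel's ray), 0 where there is no reading), "fx", "fy", "cx", "cy" (pixels), "rvec" (rotation vector, rad) and "tvec" (3), from world to camera coordinates, as OpenCV has them. Camera axes: x right, y down, z forward; pixel columns grow to the right and rows downward; lengths in m; the calibration is good to about 2 mm. A picture is of the moment at which its call begins.
- robot.job_done(): hands the job in, once; it reports no verdict.
Trained networks look in a picture, given as the dict that the camera call returned (one of the last four; its "shot" number tells which), for a name from the list of things; names that differ only in an ending like _2 or _b are one class to them, and where a whole thing is asked for, a point or a joint stands for the part that bears it (a point fixed in the world has none). Each returns a list of dicts, best first, with "confidence" (0 to 1); they miss things now and then, are a little off and sometimes report something else, mostly with a low value. They report only what shows in the picture. A call takes as long as a camera call. They do not tell look-alikes from the thing itself.
- robot.recognise(picture, query): "uv" ([column, row] in pixels, amid what is visible of it).
- robot.regions_of(picture, query): "region" (384x512 bool, what is visible of it) and "uv" ([column, row] in pixels, amid what is visible of it).
- robot.landmark_of(picture, query): "uv" ([column, row] in pixels: a listed point, or the origin of a listed thing).
The state is a dict: "time": time; "joint_pos": joint angles; "joint_vel": joint speeds; "tau": joint torques, N m; "tool_pos": TCP position; "orientation": TCP orientation; "contact_force": force on the tool from outside, world axes, zero at the start; "wrist_torque": the same for the moment, N m; "grip_width": finger opening in m.
Only numpy, scipy, OpenCV 4.12 (cv2) and the standard library are available. Lean on these libraries where they do the work, as an engineer would, in place of code of your own. Each camera call takes 0.05 s, during which the arm holds its last target. There are 200 camera calls.

## Working session

There is one attempt and no reset: what is moved stays moved. The work goes in short steps, Python scripts to look and compute and a shell command to move; the robot and the scene stay as the last step left them, time stands still between calls to the robot, and variables do not carry over. Pictures are saved under pics/ and viewed, about 12 in all and at most 16, crops included, and the job is handed in when it is done.

```bash
mkdir -p pics; ls
cat > h.py <<'E'
import numpy as np, cv2
from scipy.spatial.transform import Rotation as R
from workcell import robot
def T(p): return R.from_rotvec(np.ravel(p['rvec'])).as_matrix(), np.ravel(p['tvec'])
def world(p,u,v,z):  # z depth
    r,t=T(p); c=np.stack([(u-p['cx'])/p['fx']*z,(v-p['cy'])/p['fy']*z,z],-1)
    return (c-t)@r
def cloud(p):
    v,u=np.mgrid[:384,:512]; return world(p,u,v,p['range_z'])
def onplane(p,uv,h):
    r,t=T(p); o=-r.T@t; d=r.T@np.array([(uv[0]-p['cx'])/p['fx'],(uv[1]-p['cy'])/p['fy'],1])
    return o+d*(h-o[2])/d[2]
def proj(p,X):
    r,t=T(p); c=r@np.asarray(X)+t; return np.array([p['fx']*c[0]/c[2]+p['cx'],p['fy']*c[1]/c[2]+p['cy']])
def save(p,n,crop=None,s=1.5):
    im=p['color'][...,::-1]
    if crop: im=im[crop[1]:crop[3],crop[0]:crop[2]]
    cv2.imwrite('pics/'+n+'.png',cv2.resize(im,None,fx=s,fy=s,interpolation=cv2.INTER_CUBIC))
def need(target,twist=None):
    s=robot.state(); m=R.from_quat(s['orientation']).as_matrix()
    return m.T@(np.asarray(target)-s['tool_pos'])/0.025
E
python3 - <<'E'
from h import *
np.set_printoptions(precision=4,suppress=True)
s=robot.state(); print(s); print(R.from_quat(s['orientation']).as_matrix(), robot.tcp_to_grasp)
for n in('top','side'):
    p=robot.camera(n); save(p,n+'0'); r,t=T(p); print(n,-r.T@t, p['fx'])
    for q in ['dryer','damper_top','grille1','vase_board','ware_board','vase1','tumbler1']:
        for d in robot.landmark_of(p,q): 
            h={'damper_top':.084,'grille1':.03,'vase1':.012,'tumbler1':.03}.get(q,0)
            print(q,np.round(d['uv']),round(d['confidence'],2),onplane(p,d['uv'],h))
E
```

```text
pics
{'time': 0.0, 'joint_pos': array([ 1.0014,  0.314 ,  0.045 ,  1.3036, -0.    ,  1.4312]), 'joint_vel': array([ 0.0006,  0.0011, -0.001 ,  0.0008,  0.0005,  0.0004]), 'tau': array([ -0.0004, -48.0629,  29.8533,   0.0194,  -0.0002,  -0.    ]), 'tool_pos': array([0.2394, 0.5224, 0.303 ]), 'orientation': array([ 0.5954,  0.3813, -0.3824, -0.5949]), 'contact_force': array([-0.0311,  0.5066,  0.1817]), 'wrist_torque': array([-0.0021,  0.0096, -0.0304]), 'grip_width': 0.0855774824557064}
[[ 0.4167 -0.001  -0.909 ]
 [ 0.909  -0.0016  0.4167]
 [-0.0018 -1.      0.0002]] 0.0539
top [ 0.2558 -0.0709  1.5755] 456.9823054428621
dryer [246. 200.] 0.6 [0.5601 0.0171 0.    ]
dryer [241. 259.] 0.46 [0.3566 0.0401 0.    ]
damper_top [242. 230.] 0.58 [0.4447 0.0286 0.084 ]
damper_top [220. 177.] 0.36 [0.6265 0.0983 0.084 ]
grille1 [222. 173.] 0.94 [0.6549 0.0994 0.03  ]
grille1 [256. 164.] 0.93 [ 0.6819 -0.0219  0.03  ]
grille1 [259. 198.] 0.59 [ 0.5613 -0.0293  0.03  ]
vase_board [340. 210.] 0.97 [ 0.5146 -0.3081  0.    ]
vase_board [321. 190.] 0.16 [ 0.5871 -0.2475  0.    ]
ware_board [322. 220.
[... 552 characters left out ...]
0169 0.084 ]
grille1 [240. 228.] 0.85 [0.5557 0.07   0.03  ]
grille1 [201. 233.] 0.74 [0.6548 0.0928 0.03  ]
grille1 [244. 199.] 0.7 [ 0.5563 -0.0444  0.03  ]
grille1 [206. 204.] 0.6 [ 0.6633 -0.0162  0.03  ]
grille1 [239. 166.] 0.52 [ 0.5915 -0.2026  0.03  ]
vase_board [265. 160.] 0.68 [ 0.5115 -0.2825  0.    ]
ware_board [250. 320.] 0.65 [0.5045 0.3092 0.    ]
vase1 [242. 161.] 0.72 [ 0.5864 -0.2577  0.012 ]
vase1 [280. 148.] 0.63 [ 0.4634 -0.3446  0.012 ]
vase1 [293. 132.] 0.57 [ 0.418 -0.449  0.012]
vase1 [278. 165.] 0.55 [ 0.4668 -0.2388  0.012 ]
vase1 [314. 232.] 0.48 [0.3605 0.0525 0.012 ]
tumbler1 [196. 234.] 0.8 [0.6674 0.0983 0.03  ]
tumbler1 [235. 221.] 0.42 [0.5723 0.0439 0.03  ]
```

View pics/top0.png

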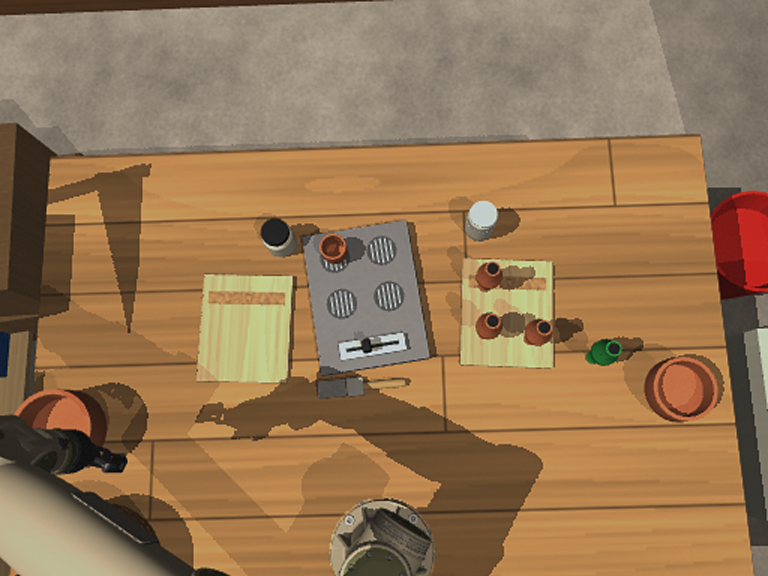

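View pics/side0.png

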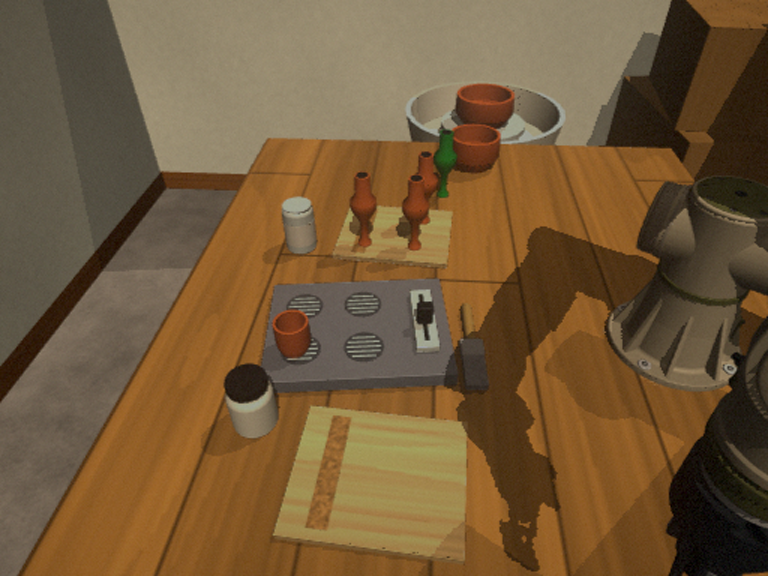

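Top view: plate with one tumbler (333,248) on the far-left grille, damper grip (366,345) near mid-track, three brown vases on the right board at (488,275), (488,323), (538,331). The green one at (603,351) is off the board and is the look-alike, so it's not wanted. The left board is empty. I'll measure precisely from depth next.

```bash
cat > m.py <<'E'
from h import *
from scipy.optimize import least_squares
np.set_printoptions(precision=4,suppress=True)
def circ(P,r):
    return least_squares(lambda c:np.hypot(*(P-c).T)-r,np.median(P,0),loss='soft_l1',f_scale=.002)
def vase(C,xy,z0):   # list of (r, zlo, zhi)
    out=[]
    for r,a,b in((.028,.094,.110),(.0165,.130,.165)):
        for c in C:
            m=(np.hypot(c[:,0]-xy[0],c[:,1]-xy[1])<.05)&(c[:,2]>z0+a)&(c[:,2]<z0+b)
            if m.sum()>8:
                f=circ(c[m,:2],r); out.append((r,m.sum(),np.round(f.x,4),round(float(np.abs(f.fun).mean()),4)))
    return out
def plate(c):
    m=(np.abs(c[:,2]-.03)<.006)&(np.abs(c[:,0]-.58)<.25)&(np.abs(c[:,1]-.02)<.2)
    return cv2.minAreaRect((c[m,:2]*1000).astype(np.float32))
E
python3 - <<'E'
from m import *
ps=[robot.camera(n) for n in('top','side')]; C=[cloud(p)[p['range_z']>0] for p in ps]
for c in C: print('plate',plate(c))
for xy in((.474,-.243),(.59,-.245),(.46,-.345)): 
    for o in vase(C,xy,.012): print(o)
for c in C:
    m=(np.hypot(c[:,0]-.665,c[:,1]-.098)<.07)&(c[:,2]>.06)&(c[:,2]<.1); print('tumb',m.sum(),circ(c[m,:2],.029).x, c[m,2].max())
    m=(np.hypot(c[:,0]-.45,c[:,1]-.02)<.06)&(c[:,2]>.06)&(c[:,2]<.1); print('damp',m.sum(),c[m].min(0),c[m].max(0),cv2.minAreaRect((c[m,:2]*1000).astype(np.float32)))
    m=(np.abs(c[:,2]-.012)<.005)&(np.abs(c[:,0]-.5)<.25)&(np.abs(c[:,1]-.32)<.15); print('ware',cv2.minAreaRect((c[m,:2]*1000).astype(np.float32)))
E
```

```text
plate ((539.3322143554688, 47.9283447265625), (382.3267517089844, 299.1429748535156), 7.740025043487549)
plate ((561.2291870117188, 50.71044921875), (328.82501220703125, 304.1343078613281), 7.621469974517822)
(0.028, np.int64(22), array([ 0.4755, -0.2446]), 0.0007)
(0.028, np.int64(80), array([ 0.4729, -0.2473]), 0.0012)
(0.0165, np.int64(37), array([ 0.4752, -0.2446]), 0.0014)
(0.0165, np.int64(114), array([ 0.4731, -0.2469]), 0.0011)
(0.028, np.int64(29), array([ 0.5868, -0.2506]), 0.0009)
(0.028, np.int64(76), array([ 0.5838, -0.2532]), 0.0011)
(0.0165, np.int64(38), array([ 0.5861, -0.25  ]), 0.0008)
(0.0165, np.int64(102), array([ 0.5837, -0.2531]), 0.0012)
(0.028, np.int64(24), array([ 0.4582, -0.3492]), 0.001)
(0.028, np.int64(40), array([ 0.4226, -0.3121]), 0.0034)
(0.0165, np.int64(33), array([ 0.4435, -0.3258]), 0.005)
(0.0165, np.int64(96), array([ 0.4564, -0.3511]), 0.0012)
tumb 155 [0.6675 0.0921] 0.09966309640656355
damp 55 [0.4322 0.0129 0.0647] [0.4585 0.0349 0.0919] ((445.712890625, 23.619873046875), (26.517627716064453, 19.584543228149414), 8.012259483337402)
ware ((499.57196044921875, 318.1624755859375), (292.2052307128906, 492.51495361328125), 89.40493774414062)
tumb 502 [0.6663 0.0926] 0.09675874169049473
damp 120 [0.431  0.012  0.0602] [0.4583 0.0341 0.0857] ((444.6268615722656, 23.553390502929688), (21.363170623779297, 28.00724220275879), 85.90126037597656)
ware ((555.8800048828125, 302.5986633300781), (212.68960571289062, 358.26324462890625), 87.04549407958984)
```

Run:
```python
from m import *
for n in('top','side'):
    p=robot.camera(n); c=cloud(p)
    for q,h in(('dryer',.03),('ware_board',.012)):
        for d in robot.regions_of(p,q)[:2]:
            m=d['region']&(np.abs(c[...,2]-h)<.007)
            m=cv2.morphologyEx(m.astype(np.uint8),cv2.MORPH_OPEN,np.ones((3,3)))
            k,l,st,_=cv2.connectedComponentsWithStats(m)
            if k<2: continue
            m=l==1+st[1:,4].argmax()
            # intersect rays with plane h instead of noisy depth
            uv=np.argwhere(m)[:,::-1]; P=np.array([onplane(p,x,h)[:2] for x in uv])
            print(n,q,round(d['confidence'],2),m.sum(),cv2.minAreaRect((P*1000).astype(np.float32)))
```

```text
top dryer 0.91 5355 ((566.004150390625, 27.037246704101562), (329.7513122558594, 249.12330627441406), 7.762775421142578)
top ware_board 0.8 3744 ((502.42254638671875, 306.87554931640625), (210.26327514648438, 245.73410034179688), 88.11249542236328)
top ware_board 0.66 3067 ((520.7509765625, -299.1553039550781), (209.85743713378906, 249.6765899658203), 85.88539123535156)
side dryer 0.91 6551 ((564.1302490234375, 28.7103271484375), (327.6559143066406, 253.15699768066406), 7.698646068572998)
side ware_board 0.8 10720 ((501.80029296875, 307.56719970703125), (212.81027221679688, 249.64988708496094), 87.19078063964844)
```

```bash
cat > n.py <<'E'
import sys
from h import *
np.set_printoptions(precision=3,suppress=True)
def show(x,y,z,yaw=None):  # target TCP and desired angle (deg) of tool x in world
    s=robot.state(); m=R.from_quat(s['orientation']).as_matrix(); a=np.degrees(np.arctan2(m[1,0],m[0,0]))
    print('t %.1f'%s['time'],'tcp',s['tool_pos'],'yaw %.1f'%a,'grip %.4f'%s['grip_width'],'F',s['contact_force'])
    tw=0 if yaw is None else -(((yaw-a)+90)%180-90)/6
    print('tx,ty,tz',need([x,y,z]),'twist %.2f'%tw)
if __name__=='__main__': show(*map(float,sys.argv[1:]))
E
python3 -m inch '[{"tx":-1,"ty":0,"tz":-1,"twist":-0.7,"hand":0.5},{"tx":-2.2,"ty":0,"tz":-2.4,"twist":-1.4,"hand":0.5},{"tx":-3.5,"ty":0,"tz":-3.8,"twist":-2.2,"hand":0.5},{"tx":-4.8,"ty":0,"tz":-5.2,"twist":-3.0,"hand":0.5},{"tx":-6.1,"ty":0.5,"tz":-6.6,"twist":-3.8,"hand":0.5},{"tx":-7.4,"ty":1,"tz":-8,"twist":-4.6,"hand":0.5},{"tx":-8.4,"ty":1,"tz":-9,"twist":-5.4,"hand":0.5},{"tx":-9,"ty":1,"tz":-9.6,"twist":-5.4,"hand":0.5}]' 25; python3 n.py .445 .0235 .19 97.7
```

```text
time: 2.0
tool_pos: [0.3644, 0.2158, 0.2787]
orientation: [-0.465, -0.532, 0.533, 0.465]
contact_force: [0.3, 1.3, -0.5]
grip_width: 0.0426
t 2.0 tcp [0.364 0.216 0.279] yaw 97.7 grip 0.0426 F [ 0.29   1.293 -0.54 ]
tx,ty,tz [-8.056  3.55  -2.162] twist 0.01
```

```bash
python3 -m inch '[{"tx":-1,"ty":0.4,"tz":-0.3,"hand":0.5},{"tx":-2.3,"ty":0.9,"tz":-0.6,"hand":0.5},{"tx":-3.6,"ty":1.4,"tz":-0.9,"hand":0.5},{"tx":-4.9,"ty":1.9,"tz":-1.2,"hand":0.5},{"tx":-6.1,"ty":2.4,"tz":-1.5,"hand":0.5},{"tx":-7.2,"ty":3,"tz":-1.9,"hand":0.5},{"tx":-8.0,"ty":3.5,"tz":-2.16,"hand":0.5},{"tx":-8.05,"ty":3.55,"tz":-2.16,"hand":0.5}]' 25; python3 n.py .445 .0235 .125 97.7
```

```text
t 2.0 tcp [0.364 0.216 0.279] yaw 97.7 grip 0.0426 F [ 0.29   1.293 -0.54 ]
tx,ty,tz [-8.054  6.15  -2.163] twist 0.01invalid input at $[0]: expected keys tx, ty, tz, twist, hand
```

```bash
python3 -m inch '[{"tx":-1,"ty":0.4,"tz":-0.3,"twist":0,"hand":0.5},{"tx":-2.3,"ty":0.9,"tz":-0.6,"twist":0,"hand":0.5},{"tx":-3.6,"ty":1.4,"tz":-0.9,"twist":0,"hand":0.5},{"tx":-4.9,"ty":1.9,"tz":-1.2,"twist":0,"hand":0.5},{"tx":-6.1,"ty":2.4,"tz":-1.5,"twist":0,"hand":0.5},{"tx":-7.2,"ty":3,"tz":-1.9,"twist":0,"hand":0.5},{"tx":-8.0,"ty":3.5,"tz":-2.16,"twist":0,"hand":0.5},{"tx":-8.05,"ty":3.55,"tz":-2.16,"twist":0,"hand":0.5}]' 25; python3 n.py .445 .0235 .125 97.7
```

```text
time: 2.8
tool_pos: [0.4453, 0.0218, 0.1888]
orientation: [-0.466, -0.531, 0.532, 0.466]
contact_force: [-0.9, 0.6, -1.0]
grip_width: 0.0426
t 2.8 tcp [0.445 0.022 0.189] yaw 97.5 grip 0.0426 F [-0.931  0.603 -1.017]
tx,ty,tz [0.07  2.553 0.001] twist -0.03
```

```bash
python3 -m inch '[{"tx":0.05,"ty":0.7,"tz":0,"twist":0,"hand":0.5},{"tx":0.05,"ty":1.5,"tz":0,"twist":0,"hand":0.5},{"tx":0.05,"ty":2.2,"tz":0,"twist":0,"hand":0.5},{"tx":0.05,"ty":2.55,"tz":0,"twist":0,"hand":0.5},{"tx":0.05,"ty":2.55,"tz":0,"twist":0,"hand":0},{"tx":0.05,"ty":2.55,"tz":0,"twist":0,"hand":0},{"tx":0.05,"ty":2.55,"tz":0,"twist":0,"hand":0},{"tx":0.05,"ty":2.55,"tz":0,"twist":0,"hand":0}]' 25; python3 n.py .445 .0235 .125 97.7
```

```text
time: 3.6
tool_pos: [0.4449, 0.0233, 0.1254]
orientation: [-0.466, -0.531, 0.532, 0.466]
contact_force: [-1.6, 0.5, -0.8]
grip_width: 0.0196
t 3.6 tcp [0.445 0.023 0.125] yaw 97.6 grip 0.0196 F [-1.57   0.499 -0.838]
tx,ty,tz [ 0.008  0.017 -0.006] twist -0.02
```

```bash
python3 -m inch '[{"tx":-0.4,"ty":0,"tz":0,"twist":0,"hand":0},{"tx":-0.8,"ty":0,"tz":0,"twist":0,"hand":0},{"tx":-1.2,"ty":0,"tz":0,"twist":0,"hand":0},{"tx":-1.6,"ty":0,"tz":0,"twist":0,"hand":0},{"tx":-1.9,"ty":0,"tz":0,"twist":0,"hand":0},{"tx":-2.2,"ty":0,"tz":0,"twist":0,"hand":0},{"tx":-2.3,"ty":0,"tz":0,"twist":0,"hand":0},{"tx":-2.3,"ty":0,"tz":0,"twist":0,"hand":0}]' 25; python3 -m inch '[{"tx":0,"ty":0,"tz":0,"twist":0,"hand":0},{"tx":-0.1,"ty":0,"tz":0,"twist":0,"hand":0},{"tx":-0.2,"ty":0,"tz":0,"twist":0,"hand":0},{"tx":-0.3,"ty":0,"tz":0,"twist":0,"hand":0},{"tx":-0.35,"ty":0,"tz":0,"twist":0,"hand":0},{"tx":-0.35,"ty":0,"tz":0,"twist":0,"hand":0},{"tx":-0.35,"ty":0,"tz":0,"twist":0,"hand":0},{"tx":-0.35,"ty":0,"tz":0,"twist":0,"hand":0}]' 25; python3 n.py .452 -.038 .125 97.7
```

```text
time: 4.4
tool_pos: [0.4526, -0.0346, 0.1255]
orientation: [-0.466, -0.531, 0.532, 0.466]
contact_force: [0.5, -2.3, -5.3]
grip_width: 0.0196
time: 5.2
tool_pos: [0.4533, -0.0409, 0.1254]
orientation: [0.464, 0.533, -0.531, -0.467]
contact_force: [-0.3, 10.7, -1.8]
grip_width: 0.0195
t 5.2 tcp [ 0.453 -0.041  0.125] yaw 97.6 grip 0.0195 F [-0.299 10.694 -1.786]
tx,ty,tz [0.123 0.018 0.038] twist -0.02
```

```bash
python3 -m inch '[{"tx":0,"ty":0,"tz":0,"twist":0,"hand":0.5},{"tx":0,"ty":0,"tz":0,"twist":0,"hand":0.5},{"tx":0,"ty":0,"tz":0,"twist":0,"hand":0.5},{"tx":0,"ty":-0.7,"tz":0,"twist":0,"hand":0.5},{"tx":0,"ty":-1.5,"tz":0,"twist":0,"hand":0.5},{"tx":0,"ty":-2.5,"tz":0,"twist":0,"hand":0.5},{"tx":0,"ty":-3.5,"tz":0,"twist":0,"hand":0.5},{"tx":0,"ty":-4,"tz":0,"twist":0,"hand":0.5}]' 25
python3 - <<'E'
from m import *
from n import show
for n in('top','side'):
    p=robot.camera(n); c=cloud(p)[p['range_z']>0]; save(p,n+'1')
    m=(np.hypot(c[:,0]-.445,c[:,1]+.04)<.05)&(c[:,2]>.066)&(c[:,2]<.1)
    if m.sum()>5: print('damp',m.sum(),cv2.minAreaRect((c[m,:2]*1000).astype(np.float32)))
    m=(np.abs(c[:,0]-.6)<.13)&(np.abs(c[:,1]-.04)<.11)&(c[:,2]>.06)&(c[:,2]<.1); print('tumb',m.sum(),circ(c[m,:2],.029).x)
show(.667,.0925,.2,97.7)
E
```

```text
time: 6.0
tool_pos: [0.4546, -0.0421, 0.2279]
orientation: [0.466, 0.533, -0.531, -0.466]
contact_force: [-0.4, 0.6, 0.2]
grip_width: 0.0428
tumb 152 [0.668 0.092]
damp 94 ((451.89190673828125, -37.69477081298828), (27.790348052978516, 19.70273780822754), 2.2751684188842773)
tumb 503 [0.666 0.093]
t 6.1 tcp [ 0.455 -0.042  0.228] yaw 97.6 grip 0.0429 F [ 0.502 -0.68   0.87 ]
tx,ty,tz [ 4.217  1.147 -9.114] twist -0.02
```

View pics/side1.png

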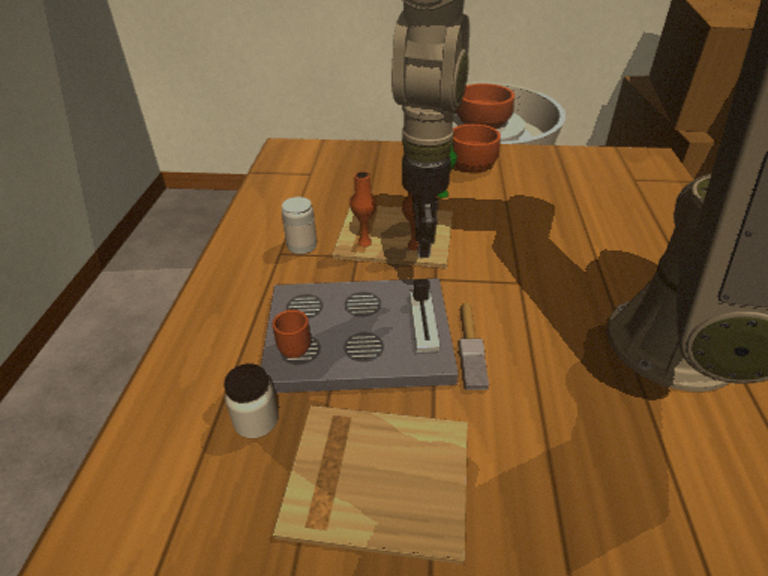

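The damper grip (421,288) is at the shut end of its track and the tumbler (292,333) hasn't moved. Tumbler next.

```bash
python3 -m inch '[{"tx":0.6,"ty":0,"tz":-1.3,"twist":0,"hand":1},{"tx":1.3,"ty":0,"tz":-2.8,"twist":0,"hand":1},{"tx":2,"ty":0,"tz":-4.4,"twist":0,"hand":1},{"tx":2.8,"ty":0.2,"tz":-6,"twist":0,"hand":1},{"tx":3.5,"ty":0.4,"tz":-7.5,"twist":0,"hand":1},{"tx":4,"ty":0.7,"tz":-8.6,"twist":0,"hand":1},{"tx":4.2,"ty":1.1,"tz":-9.1,"twist":0,"hand":1},{"tx":4.2,"ty":1.1,"tz":-9.1,"twist":0,"hand":1}]' 40; python3 n.py .667 .0925 .126 97.7
```

```text
time: 6.9
tool_pos: [0.6665, 0.0925, 0.1976]
orientation: [0.465, 0.533, -0.532, -0.466]
contact_force: [-0.8, -0.5, -0.2]
grip_width: 0.0851
t 6.9 tcp [0.667 0.093 0.198] yaw 97.6 grip 0.0851 F [-0.805 -0.519 -0.171]
tx,ty,tz [-0.011  2.865 -0.02 ] twist -0.01
```

```bash
python3 -m inch '[{"tx":0,"ty":0.7,"tz":0,"twist":0,"hand":1},{"tx":0,"ty":1.6,"tz":0,"twist":0,"hand":1},{"tx":0,"ty":2.4,"tz":0,"twist":0,"hand":1},{"tx":0,"ty":2.85,"tz":0,"twist":0,"hand":1},{"tx":0,"ty":2.85,"tz":0,"twist":0,"hand":0.5},{"tx":0,"ty":2.85,"tz":0,"twist":0,"hand":0.5},{"tx":0,"ty":2.85,"tz":0,"twist":0,"hand":0.5},{"tx":0,"ty":2.85,"tz":0,"twist":0,"hand":0.5}]' 40; python3 n.py .50 .31 .127 97.7
```

```text
time: 7.7
tool_pos: [0.667, 0.0927, 0.1275]
orientation: [0.465, 0.533, -0.531, -0.466]
contact_force: [0.8, -0.8, -0.6]
grip_width: 0.0595
t 7.7 tcp [0.667 0.093 0.128] yaw 97.6 grip 0.0595 F [ 0.763 -0.811 -0.621]
tx,ty,tz [9.504 0.037 5.464] twist -0.01
```

```bash
python3 -m inch '[{"tx":0,"ty":-0.5,"tz":0,"twist":0,"hand":0.5},{"tx":0,"ty":-1.2,"tz":0.3,"twist":0,"hand":0.5},{"tx":0,"ty":-1.2,"tz":1.1,"twist":0,"hand":0.5},{"tx":0,"ty":-1.2,"tz":2.1,"twist":0,"hand":0.5},{"tx":0,"ty":-1.2,"tz":3.2,"twist":0,"hand":0.5},{"tx":0.5,"ty":-1.2,"tz":4.3,"twist":0,"hand":0.5},{"tx":1.4,"ty":-1.2,"tz":5,"twist":0,"hand":0.5},{"tx":2.4,"ty":-1.2,"tz":5.4,"twist":0,"hand":0.5}]' 40;python3 -m inch '[{"tx":0.9,"ty":0,"tz":0,"twist":0,"hand":0.5},{"tx":1.9,"ty":0,"tz":0,"twist":0,"hand":0.5},{"tx":3,"ty":0,"tz":0,"twist":0,"hand":0.5},{"tx":4.2,"ty":0,"tz":0,"twist":0,"hand":0.5},{"tx":5.4,"ty":0,"tz":0,"twist":0,"hand":0.5},{"tx":6.4,"ty":0,"tz":0,"twist":0,"hand":0.5},{"tx":7,"ty":0,"tz":0,"twist":0,"hand":0.5},{"tx":7,"ty":0,"tz":0,"twist":0,"hand":0.5}]' 40; python3 n.py .50 .31 .1105 97.7
```

```text
time: 8.5
tool_pos: [0.5236, 0.134, 0.1596]
orientation: [0.466, 0.533, -0.531, -0.466]
contact_force: [1.4, 0.3, -1.3]
grip_width: 0.0592
time: 9.3
tool_pos: [0.5005, 0.3092, 0.1613]
orientation: [0.465, 0.534, -0.531, -0.465]
contact_force: [-0.1, -0.5, -1.1]
grip_width: 0.0594
t 9.3 tcp [0.5   0.309 0.161] yaw 97.7 grip 0.0594 F [-0.072 -0.479 -1.11 ]
tx,ty,tz [0.026 2.033 0.024] twist 0.00
```

```bash
python3 -m inch '[{"tx":0,"ty":0.6,"tz":0,"twist":0,"hand":0.5},{"tx":0,"ty":1.2,"tz":0,"twist":0,"hand":0.5},{"tx":0,"ty":1.7,"tz":0,"twist":0,"hand":0.5},{"tx":0,"ty":1.95,"tz":0,"twist":0,"hand":0.5},{"tx":0,"ty":2.02,"tz":0,"twist":0,"hand":0.5},{"tx":0,"ty":2.06,"tz":0,"twist":0,"hand":0.5},{"tx":0,"ty":2.06,"tz":0,"twist":0,"hand":0.5},{"tx":0,"ty":2.06,"tz":0,"twist":0,"hand":0.5}]' 40;python3 n.py .50 .31 .1105 97.7
```

```text
time: 10.1
tool_pos: [0.5011, 0.3095, 0.1104]
orientation: [0.466, 0.535, -0.53, -0.465]
contact_force: [-0.5, 0.4, -1.8]
grip_width: 0.0597
t 10.1 tcp [0.501 0.31  0.11 ] yaw 97.7 grip 0.0597 F [-0.478  0.389 -1.811]
tx,ty,tz [ 0.024 -0.003  0.04 ] twist 0.00
```

```bash
python3 -m inch '[{"tx":0,"ty":0.05,"tz":0,"twist":0,"hand":0.7},{"tx":0,"ty":0.05,"tz":0,"twist":0,"hand":0.75},{"tx":0,"ty":0.05,"tz":0,"twist":0,"hand":1},{"tx":0,"ty":0,"tz":0,"twist":0,"hand":1},{"tx":0,"ty":-0.8,"tz":0,"twist":0,"hand":1},{"tx":0,"ty":-2,"tz":0,"twist":0,"hand":1},{"tx":0,"ty":-3.6,"tz":0,"twist":0,"hand":1},{"tx":0,"ty":-5,"tz":0,"twist":0,"hand":1}]' 40;python3 n.py .4742 -.2458 .28 97.7
```

```text
time: 10.9
tool_pos: [0.5004, 0.3091, 0.2372]
orientation: [0.466, 0.535, -0.53, -0.465]
contact_force: [1.2, 0.3, -0.2]
grip_width: 0.0852
t 10.9 tcp [0.5   0.309 0.237] yaw 97.7 grip 0.0852 F [ 1.231  0.295 -0.193]
tx,ty,tz [-21.847  -1.808   4.008] twist 0.00
```

```bash
python3 -m inch '[{"tx":-1,"ty":-0.8,"tz":0,"twist":0,"hand":1},{"tx":-2.4,"ty":-1.7,"tz":0.3,"twist":0,"hand":0.75},{"tx":-4,"ty":-2.4,"tz":0.6,"twist":0,"hand":0.75},{"tx":-5.8,"ty":-2.6,"tz":1,"twist":0,"hand":0.75},{"tx":-7.6,"ty":-2.6,"tz":1.4,"twist":0,"hand":0.75},{"tx":-9.4,"ty":-2.6,"tz":1.7,"twist":0,"hand":0.75},{"tx":-11,"ty":-2.6,"tz":2,"twist":0,"hand":0.75},{"tx":-12,"ty":-2.6,"tz":2.2,"twist":0,"hand":0.75}]' 60; python3 -m inch '[{"tx":-1,"ty":0,"tz":0.2,"twist":0,"hand":0.75},{"tx":-2.4,"ty":0,"tz":0.5,"twist":0,"hand":0.75},{"tx":-4,"ty":0,"tz":0.8,"twist":0,"hand":0.75},{"tx":-5.8,"ty":0,"tz":1.1,"twist":0,"hand":0.75},{"tx":-7.4,"ty":0,"tz":1.4,"twist":0,"hand":0.75},{"tx":-8.7,"ty":0,"tz":1.6,"twist":0,"hand":0.75},{"tx":-9.6,"ty":0,"tz":1.75,"twist":0,"hand":0.75},{"tx":-9.8,"ty":0,"tz":1.8,"twist":0,"hand":0.75}]' 60;python3 n.py .4742 -.2458 .216 97.7
```

```text
time: 11.7
tool_pos: [0.4855, 0.0016, 0.3013]
orientation: [0.467, 0.534, -0.53, -0.465]
contact_force: [0.8, -0.8, -0.6]
grip_width: 0.0638
time: 12.5
tool_pos: [0.4731, -0.2496, 0.3004]
orientation: [0.468, 0.533, -0.529, -0.466]
contact_force: [-0.3, 0.8, 0.1]
grip_width: 0.064
t 12.5 tcp [ 0.473 -0.25   0.3  ] yaw 97.4 grip 0.0640 F [-0.312  0.759  0.146]
tx,ty,tz [ 0.14   3.375 -0.043] twist -0.05
```

```bash
python3 -m inch '[{"tx":0.14,"ty":0.5,"tz":-0.04,"twist":0,"hand":0.75},{"tx":0.14,"ty":1.2,"tz":-0.04,"twist":0,"hand":0.75},{"tx":0.14,"ty":1.9,"tz":-0.04,"twist":0,"hand":0.75},{"tx":0.14,"ty":2.6,"tz":-0.04,"twist":0,"hand":0.75},{"tx":0.14,"ty":3.1,"tz":-0.04,"twist":0,"hand":0.75},{"tx":0.14,"ty":3.37,"tz":-0.04,"twist":0,"hand":0.65},{"tx":0.14,"ty":3.37,"tz":-0.04,"twist":0,"hand":0.55},{"tx":0.14,"ty":3.37,"tz":-0.04,"twist":0,"hand":0.48}]' 60;python3 - <<'E'
from m import *
from n import show
show(.4742,-.2458,.216,97.7)
for n in('top','side'):
    p=robot.camera(n); c=[cloud(p)[p['range_z']>0]]
    if n=='side': save(p,'side2',(190,90,350,210),4)
    for o in vase(c,(.4742,-.2458),.012): print(n,o)
E
```

```text
time: 13.3
tool_pos: [0.4744, -0.2458, 0.2167]
orientation: [0.468, 0.534, -0.529, -0.465]
contact_force: [-0.4, 0.8, 0.3]
grip_width: 0.041
t 13.3 tcp [ 0.474 -0.246  0.217] yaw 97.4 grip 0.0410 F [-0.417  0.79   0.347]
tx,ty,tz [-0.     0.027  0.008] twist -0.05
side (0.028, np.int64(81), array([ 0.473, -0.247]), 0.0011)
side (0.0165, np.int64(97), array([ 0.47 , -0.231]), 0.0024)
```

View pics/side2.png

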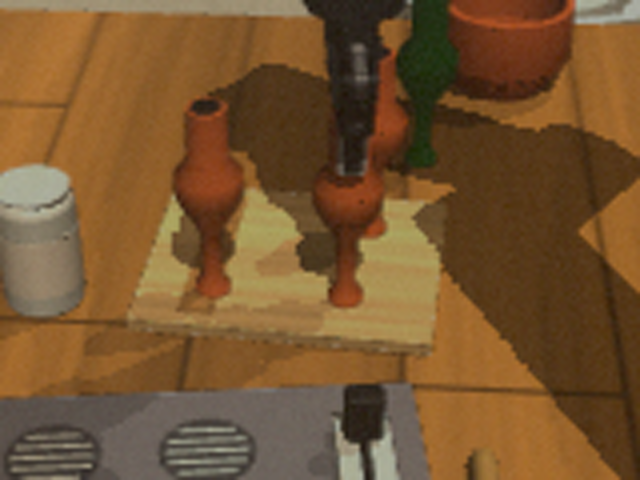

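Three brown vases stand on the board, and the green one (428,80) is behind, off the board. The fingers straddle the front brown vase's neck (350,130). Closing slowly and lifting.

```bash
python3 -m inch '[{"tx":0,"ty":0,"tz":0,"twist":0,"hand":0.45},{"tx":0,"ty":0,"tz":0,"twist":0,"hand":0.42},{"tx":0,"ty":0,"tz":0,"twist":0,"hand":0.39},{"tx":0,"ty":0,"tz":0,"twist":0,"hand":0.36},{"tx":0,"ty":0,"tz":0,"twist":0,"hand":0.33},{"tx":0,"ty":0,"tz":0,"twist":0,"hand":0.2},{"tx":0,"ty":0,"tz":0,"twist":0,"hand":0.2},{"tx":0,"ty":0,"tz":0,"twist":0,"hand":0.2}]' 60; python3 -m inch '[{"tx":0,"ty":-0.1,"tz":0,"twist":0,"hand":0.2},{"tx":0,"ty":-0.25,"tz":0,"twist":0,"hand":0.2},{"tx":0,"ty":-0.5,"tz":0,"twist":0,"hand":0.2},{"tx":0,"ty":-0.75,"tz":0,"twist":0,"hand":0.2},{"tx":0,"ty":-1,"tz":0,"twist":0,"hand":0.2},{"tx":0,"ty":-1.25,"tz":0,"twist":0,"hand":0.2},{"tx":0,"ty":-1.4,"tz":0,"twist":0,"hand":0.2},{"tx":0,"ty":-1.4,"tz":0,"twist":0,"hand":0.2}]' 60; python3 n.py .5478 .0812 .234 97.7
```

```text
time: 14.2
tool_pos: [0.4749, -0.2463, 0.2176]
orientation: [0.469, 0.534, -0.529, -0.465]
contact_force: [-0.4, 0.4, 5.4]
grip_width: 0.0319
time: 15.0
tool_pos: [0.4749, -0.2465, 0.2534]
orientation: [0.469, 0.534, -0.529, -0.464]
contact_force: [-0.3, 0.7, -2.2]
grip_width: 0.0315
t 15.0 tcp [ 0.475 -0.247  0.253] yaw 97.4 grip 0.0315 F [-0.3    0.733 -2.216]
tx,ty,tz [12.624  0.808 -4.576] twist -0.05
```

```bash
python3 -m inch '[{"tx":0.3,"ty":0,"tz":-0.1,"twist":0,"hand":0.2},{"tx":0.8,"ty":0,"tz":-0.3,"twist":0,"hand":0.2},{"tx":1.5,"ty":0,"tz":-0.55,"twist":0,"hand":0.2},{"tx":2.4,"ty":0,"tz":-0.85,"twist":0,"hand":0.2},{"tx":3.4,"ty":0,"tz":-1.2,"twist":0,"hand":0.2},{"tx":4.4,"ty":0,"tz":-1.6,"twist":0,"hand":0.2},{"tx":5.3,"ty":0,"tz":-1.95,"twist":0,"hand":0.2},{"tx":6,"ty":0,"tz":-2.2,"twist":0,"hand":0.2}]' 60; python3 n.py .5478 .0812 .2356 97.7
```

```text
time: 15.8
tool_pos: [0.51, -0.0881, 0.2535]
orientation: [0.468, 0.534, -0.529, -0.464]
contact_force: [-1.0, -0.4, -1.9]
grip_width: 0.0319
t 15.8 tcp [ 0.51  -0.088  0.254] yaw 97.5 grip 0.0319 F [-1.    -0.446 -1.851]
tx,ty,tz [ 6.515  0.738 -2.379] twist -0.03
```

```bash
python3 -m inch '[{"tx":0.6,"ty":0,"tz":-0.2,"twist":0,"hand":0.2},{"tx":1.5,"ty":0,"tz":-0.5,"twist":0,"hand":0.2},{"tx":2.5,"ty":0,"tz":-0.9,"twist":0,"hand":0.2},{"tx":3.5,"ty":0,"tz":-1.3,"twist":0,"hand":0.2},{"tx":4.5,"ty":0,"tz":-1.65,"twist":0,"hand":0.2},{"tx":5.4,"ty":0,"tz":-2,"twist":0,"hand":0.2},{"tx":6.1,"ty":0,"tz":-2.2,"twist":0,"hand":0.2},{"tx":6.5,"ty":0,"tz":-2.35,"twist":0,"hand":0.2}]' 60
python3 - <<'E'
from m import *
from n import show
show(.5478,.0812,.2356,97.7)
for n in('top','side'):
    p=robot.camera(n); c=cloud(p)[p['range_z']>0]
    if n=='side': save(p,'side3',(170,60,330,300),2.5)
    m=(np.hypot(c[:,0]-.548,c[:,1]-.08)<.05)&(c[:,2]<.175)&(c[:,2]>.06)
    q=c[m]
    for a in np.arange(.06,.17,.02):
        k=(q[:,2]>a)&(q[:,2]<a+.01)
        if k.sum()>4: print(n,round(a,2),k.sum(),q[k].mean(0),np.ptp(q[k],0))
E
```

```text
time: 16.6
tool_pos: [0.5464, 0.0831, 0.2537]
orientation: [0.467, 0.535, -0.53, -0.464]
contact_force: [0.2, -0.5, -1.5]
grip_width: 0.0315
t 16.6 tcp [0.546 0.083 0.254] yaw 97.6 grip 0.0315 F [ 0.198 -0.546 -1.48 ]
tx,ty,tz [-0.085  0.724 -0.04 ] twist -0.01
top 0.14 6 [0.531 0.068 0.144] [0.028 0.023 0.009]
top 0.16 36 [0.531 0.072 0.164] [0.029 0.028 0.01 ]
side 0.06 34 [0.544 0.09  0.064] [0.02  0.018 0.009]
side 0.08 18 [0.544 0.09  0.085] [0.016 0.009 0.008]
side 0.1 13 [0.545 0.091 0.104] [0.015 0.006 0.009]
side 0.12 14 [0.543 0.101 0.125] [0.026 0.006 0.009]
side 0.14 69 [0.543 0.105 0.145] [0.054 0.028 0.01 ]
side 0.16 140 [0.542 0.098 0.165] [0.054 0.038 0.01 ]
```

View pics/side3.png

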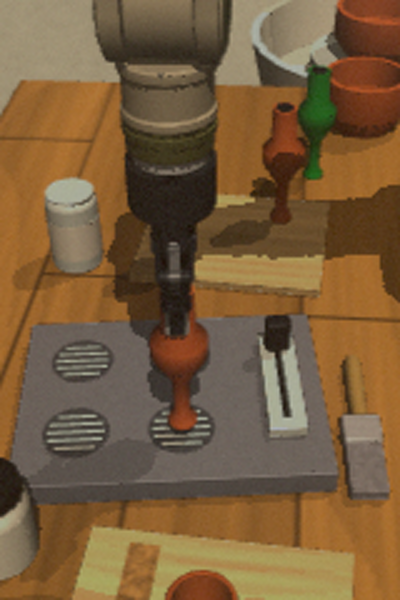

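Vase upright, with its foot over the near-left grille (181,427). Lowering slowly.

```bash
python3 -m inch '[{"tx":-0.05,"ty":0.15,"tz":-0.05,"twist":0,"hand":0.2},{"tx":-0.05,"ty":0.3,"tz":-0.05,"twist":0,"hand":0.2},{"tx":-0.05,"ty":0.45,"tz":-0.05,"twist":0,"hand":0.2},{"tx":-0.05,"ty":0.55,"tz":-0.05,"twist":0,"hand":0.2},{"tx":-0.05,"ty":0.6,"tz":-0.05,"twist":0,"hand":0.2},{"tx":-0.05,"ty":0.64,"tz":-0.05,"twist":0,"hand":0.2},{"tx":-0.05,"ty":0.67,"tz":-0.05,"twist":0,"hand":0.2},{"tx":-0.05,"ty":0.67,"tz":-0.05,"twist":0,"hand":0.2}]' 60; python3 n.py .5478 .0812 .2356 97.7;python3 -m inch '[{"tx":0,"ty":0.02,"tz":0,"twist":0,"hand":0.2},{"tx":0,"ty":0.04,"tz":0,"twist":0,"hand":0.2},{"tx":0,"ty":0.06,"tz":0,"twist":0,"hand":0.2},{"tx":0,"ty":0.06,"tz":0,"twist":0,"hand":0.2},{"tx":0,"ty":0.06,"tz":0,"twist":0,"hand":0.2},{"tx":0,"ty":0.06,"tz":0,"twist":0,"hand":0.2},{"tx":0,"ty":0.06,"tz":0,"twist":0,"hand":0.2},{"tx":0,"ty":0.06,"tz":0,"twist":0,"hand":0.2}]' 20
```

```text
time: 17.5
tool_pos: [0.5483, 0.0813, 0.237]
orientation: [0.467, 0.535, -0.53, -0.464]
contact_force: [0.3, -0.7, -2.3]
grip_width: 0.0317
t 17.5 tcp [0.548 0.081 0.237] yaw 97.7 grip 0.0317 F [ 0.275 -0.688 -2.338]
tx,ty,tz [-0.003  0.057  0.019] twist -0.01
time: 18.3
tool_pos: [0.5483, 0.0814, 0.2356]
orientation: [0.468, 0.535, -0.53, -0.463]
contact_force: [-0.7, -0.1, -1.1]
grip_width: 0.0316
```

```bash
python3 -m inch '[{"tx":0,"ty":0.02,"tz":0,"twist":0,"hand":0.2},{"tx":0,"ty":0.04,"tz":0,"twist":0,"hand":0.2},{"tx":0,"ty":0.06,"tz":0,"twist":0,"hand":0.2},{"tx":0,"ty":0.06,"tz":0,"twist":0,"hand":0.2},{"tx":0,"ty":0.06,"tz":0,"twist":0,"hand":0.2},{"tx":0,"ty":0.06,"tz":0,"twist":0,"hand":0.2},{"tx":0,"ty":0.06,"tz":0,"twist":0,"hand":0.2},{"tx":0,"ty":0.06,"tz":0,"twist":0,"hand":0.2}]' 20
```

```text
time: 19.1
tool_pos: [0.5487, 0.0814, 0.2355]
orientation: [0.468, 0.535, -0.529, -0.463]
contact_force: [-1.2, 0.3, 7.7]
grip_width: 0.0318
```

```bash
python3 -m inch '[{"tx":0,"ty":0,"tz":0,"twist":0,"hand":0.37},{"tx":0,"ty":0,"tz":0,"twist":0,"hand":0.38},{"tx":0,"ty":0,"tz":0,"twist":0,"hand":0.39},{"tx":0,"ty":0,"tz":0,"twist":0,"hand":0.4},{"tx":0,"ty":0,"tz":0,"twist":0,"hand":0.41},{"tx":0,"ty":0,"tz":0,"twist":0,"hand":0.42},{"tx":0,"ty":0,"tz":0,"twist":0,"hand":0.43},{"tx":0,"ty":0,"tz":0,"twist":0,"hand":0.44}]' 20;python3 -m inch '[{"tx":0,"ty":0,"tz":0,"twist":0,"hand":0.46},{"tx":0,"ty":0,"tz":0,"twist":0,"hand":0.49},{"tx":0,"ty":0,"tz":0,"twist":0,"hand":0.52},{"tx":0,"ty":0,"tz":0,"twist":0,"hand":0.55},{"tx":0,"ty":0,"tz":0,"twist":0,"hand":0.6},{"tx":0,"ty":0,"tz":0,"twist":0,"hand":0.65},{"tx":0,"ty":0,"tz":0,"twist":0,"hand":0.7},{"tx":0,"ty":0,"tz":0,"twist":0,"hand":0.75}]' 20
python3 - <<'E'
from m import *
from n import show
show(.457,-.35,.30,97.7)
for n in('top','side'):
    p=robot.camera(n); c=[cloud(p)[p['range_z']>0]]
    for o in vase(c,(.548,.081),.03): print(n,o)
E
```

```text
time: 19.9
tool_pos: [0.5487, 0.0814, 0.2356]
orientation: [0.468, 0.535, -0.529, -0.463]
contact_force: [-0.4, 0.3, -0.9]
grip_width: 0.0377
time: 20.7
tool_pos: [0.5487, 0.0814, 0.2356]
orientation: [0.468, 0.535, -0.529, -0.463]
contact_force: [0.1, -0.5, 0.7]
grip_width: 0.0641
t 20.7 tcp [0.549 0.081 0.236] yaw 97.7 grip 0.0641 F [ 0.072 -0.489  0.733]
tx,ty,tz [-16.614  -2.641   5.907] twist -0.01
top (0.028, np.int64(17), array([0.509, 0.051]), 0.0049)
top (0.0165, np.int64(25), array([0.532, 0.059]), 0.003)
side (0.028, np.int64(116), array([0.547, 0.081]), 0.0007)
side (0.0165, np.int64(101), array([0.543, 0.106]), 0.004)
```

```bash
python3 -m inch '[{"tx":0,"ty":-0.4,"tz":0,"twist":0,"hand":0.75},{"tx":0,"ty":-1,"tz":0,"twist":0,"hand":0.75},{"tx":0,"ty":-1.8,"tz":0,"twist":0,"hand":0.75},{"tx":0,"ty":-2.6,"tz":0,"twist":0,"hand":0.75},{"tx":-0.8,"ty":-3,"tz":0.3,"twist":0,"hand":0.75},{"tx":-2,"ty":-3,"tz":0.8,"twist":0,"hand":0.75},{"tx":-3.6,"ty":-3,"tz":1.3,"twist":0,"hand":0.75},{"tx":-5,"ty":-3,"tz":1.8,"twist":0,"hand":0.75}]' 60; python3 -m inch '[{"tx":-1.4,"ty":0,"tz":0.5,"twist":0,"hand":0.75},{"tx":-3,"ty":0,"tz":1.1,"twist":0,"hand":0.75},{"tx":-4.7,"ty":0,"tz":1.7,"twist":0,"hand":0.75},{"tx":-6.4,"ty":0,"tz":2.3,"twist":0,"hand":0.75},{"tx":-8.1,"ty":0,"tz":2.9,"twist":0,"hand":0.75},{"tx":-9.6,"ty":0,"tz":3.4,"twist":0,"hand":0.75},{"tx":-10.8,"ty":0,"tz":3.8,"twist":0,"hand":0.75},{"tx":-11.5,"ty":0,"tz":4.1,"twist":0,"hand":0.75}]' 60
python3 - <<'E'
from m import *
from n import show
for n in('top','side'):
    p=robot.camera(n); c=[cloud(p)[p['range_z']>0]]
    for xy,z in(((.548,.081),.03),((.457,-.35),.012),((.585,-.2515),.012)):
        for o in vase(c,xy,z): print(n,xy,o)
show(.4573,-.35,.217,97.7)
E
```

```text
time: 21.6
tool_pos: [0.5198, -0.0498, 0.3112]
orientation: [0.468, 0.536, -0.529, -0.462]
contact_force: [1.8, -0.9, 0.9]
grip_width: 0.064
time: 22.4
tool_pos: [0.4562, -0.3509, 0.3106]
orientation: [0.469, 0.535, -0.529, -0.462]
contact_force: [-0.6, 0.3, -0.2]
grip_width: 0.0639
top (0.548, 0.081) (0.028, np.int64(27), array([0.55 , 0.084]), 0.0009)
top (0.548, 0.081) (0.0165, np.int64(30), array([0.55 , 0.084]), 0.0009)
top (0.585, -0.2515) (0.028, np.int64(33), array([ 0.586, -0.251]), 0.001)
top (0.585, -0.2515) (0.0165, np.int64(33), array([ 0.586, -0.251]), 0.0009)
side (0.548, 0.081) (0.028, np.int64(113), array([0.547, 0.081]), 0.0007)
side (0.548, 0.081) (0.0165, np.int64(165), array([0.547, 0.081]), 0.0007)
side (0.457, -0.35) (0.028, np.int64(71), array([ 0.456, -0.352]), 0.0013)
side (0.457, -0.35) (0.0165, np.int64(98), array([ 0.456, -0.351]), 0.0014)
side (0.585, -0.2515) (0.028, np.int64(76), array([ 0.584, -0.253]), 0.0011)
side (0.585, -0.2515) (0.0165, np.int64(105), array([ 0.583, -0.253]), 0.0013)
t 22.5 tcp [ 0.456 -0.351  0.31 ] yaw 97.5 grip 0.0642 F [ 0.338  1.268 -0.931]
tx,ty,tz [ 0.019  3.731 -0.003] twist -0.03
```

```bash
python3 -m inch '[{"tx":0.02,"ty":0.6,"tz":0,"twist":0,"hand":0.75},{"tx":0.02,"ty":1.4,"tz":0,"twist":0,"hand":0.75},{"tx":0.02,"ty":2.2,"tz":0,"twist":0,"hand":0.75},{"tx":0.02,"ty":3,"tz":0,"twist":0,"hand":0.75},{"tx":0.02,"ty":3.5,"tz":0,"twist":0,"hand":0.7},{"tx":0.02,"ty":3.7,"tz":0,"twist":0,"hand":0.62},{"tx":0.02,"ty":3.7,"tz":0,"twist":0,"hand":0.54},{"tx":0.02,"ty":3.7,"tz":0,"twist":0,"hand":0.48}]' 60; python3 n.py .457 -.35 .217 97.7; python3 -m inch '[{"tx":0,"ty":0,"tz":0,"twist":0,"hand":0.45},{"tx":0,"ty":0,"tz":0,"twist":0,"hand":0.42},{"tx":0,"ty":0,"tz":0,"twist":0,"hand":0.39},{"tx":0,"ty":0,"tz":0,"twist":0,"hand":0.36},{"tx":0,"ty":0,"tz":0,"twist":0,"hand":0.33},{"tx":0,"ty":0,"tz":0,"twist":0,"hand":0.2},{"tx":0,"ty":0,"tz":0,"twist":0,"hand":0.2},{"tx":0,"ty":0,"tz":0,"twist":0,"hand":0.2}]' 60; python3 -m inch '[{"tx":0,"ty":-0.1,"tz":0,"twist":0,"hand":0.2},{"tx":0,"ty":-0.25,"tz":0,"twist":0,"hand":0.2},{"tx":0,"ty":-0.5,"tz":0,"twist":0,"hand":0.2},{"tx":0,"ty":-0.75,"tz":0,"twist":0,"hand":0.2},{"tx":0,"ty":-1,"tz":0,"twist":0,"hand":0.2},{"tx":0,"ty":-1.25,"tz":0,"twist":0,"hand":0.2},{"tx":0,"ty":-1.4,"tz":0,"twist":0,"hand":0.2},{"tx":0,"ty":-1.4,"tz":0,"twist":0,"hand":0.2}]' 60; python3 n.py .5625 -.0278 .254 97.7
```

```text
time: 23.3
tool_pos: [0.4577, -0.35, 0.2187]
orientation: [0.47, 0.535, -0.529, -0.462]
contact_force: [-0.2, -0.4, 0.2]
grip_width: 0.0409
t 23.3 tcp [ 0.458 -0.35   0.219] yaw 97.6 grip 0.0409 F [-0.16  -0.359  0.179]
tx,ty,tz [0.004 0.069 0.027] twist -0.02
time: 24.1
tool_pos: [0.458, -0.3503, 0.2195]
orientation: [0.47, 0.535, -0.529, -0.462]
contact_force: [-0.9, 0.1, 6.0]
grip_width: 0.0319
time: 24.9
tool_pos: [0.4577, -0.3505, 0.2554]
orientation: [0.471, 0.535, -0.529, -0.461]
contact_force: [0.4, -1.2, -2.3]
grip_width: 0.0319
t 24.9 tcp [ 0.458 -0.351  0.255] yaw 97.6 grip 0.0319 F [ 0.392 -1.188 -2.288]
tx,ty,tz [12.246  0.09  -5.852] twist -0.02
```

```bash
python3 -m inch '[{"tx":0.3,"ty":0,"tz":-0.15,"twist":0,"hand":0.2},{"tx":0.9,"ty":0,"tz":-0.4,"twist":0,"hand":0.2},{"tx":1.7,"ty":0,"tz":-0.75,"twist":0,"hand":0.2},{"tx":2.6,"ty":0,"tz":-1.2,"twist":0,"hand":0.2},{"tx":3.6,"ty":0,"tz":-1.65,"twist":0,"hand":0.2},{"tx":4.6,"ty":0,"tz":-2.1,"twist":0,"hand":0.2},{"tx":5.6,"ty":0,"tz":-2.6,"twist":0,"hand":0.2},{"tx":6.4,"ty":0,"tz":-3,"twist":0,"hand":0.2}]' 60; python3 n.py .5625 -.0278 .2375 97.7
```

```text
time: 25.7
tool_pos: [0.511, -0.1791, 0.2556]
orientation: [0.47, 0.535, -0.529, -0.461]
contact_force: [0.0, 0.7, -0.9]
grip_width: 0.0315
t 25.7 tcp [ 0.511 -0.179  0.256] yaw 97.6 grip 0.0315 F [ 0.038  0.65  -0.927]
tx,ty,tz [ 5.726  0.745 -2.837] twist -0.01
```

```bash
python3 -m inch '[{"tx":0.7,"ty":0,"tz":-0.35,"twist":0,"hand":0.2},{"tx":1.6,"ty":0,"tz":-0.8,"twist":0,"hand":0.2},{"tx":2.6,"ty":0,"tz":-1.25,"twist":0,"hand":0.2},{"tx":3.5,"ty":0,"tz":-1.7,"twist":0,"hand":0.2},{"tx":4.3,"ty":0,"tz":-2.15,"twist":0,"hand":0.2},{"tx":5.0,"ty":0,"tz":-2.5,"twist":0,"hand":0.2},{"tx":5.5,"ty":0,"tz":-2.75,"twist":0,"hand":0.2},{"tx":5.7,"ty":0,"tz":-2.84,"twist":0,"hand":0.2}]' 60; python3 n.py .5625 -.0278 .2375 97.7
```

```text
time: 26.5
tool_pos: [0.5623, -0.0264, 0.2559]
orientation: [0.469, 0.536, -0.53, -0.461]
contact_force: [0.4, -0.2, -1.4]
grip_width: 0.0314
t 26.5 tcp [ 0.562 -0.026  0.256] yaw 97.8 grip 0.0314 F [ 0.356 -0.219 -1.42 ]
tx,ty,tz [-0.056  0.738  0.009] twist 0.01
```

```bash
python3 -m inch '[{"tx":-0.05,"ty":0.15,"tz":0,"twist":0,"hand":0.2},{"tx":-0.05,"ty":0.3,"tz":0,"twist":0,"hand":0.2},{"tx":-0.05,"ty":0.45,"tz":0,"twist":0,"hand":0.2},{"tx":-0.05,"ty":0.55,"tz":0,"twist":0,"hand":0.2},{"tx":-0.05,"ty":0.62,"tz":0,"twist":0,"hand":0.2},{"tx":-0.05,"ty":0.67,"tz":0,"twist":0,"hand":0.2},{"tx":-0.05,"ty":0.7,"tz":0,"twist":0,"hand":0.2},{"tx":-0.05,"ty":0.7,"tz":0,"twist":0,"hand":0.2}]' 60; python3 -m inch '[{"tx":0,"ty":0.02,"tz":0,"twist":0,"hand":0.2},{"tx":0,"ty":0.04,"tz":0,"twist":0,"hand":0.2},{"tx":0,"ty":0.05,"tz":0,"twist":0,"hand":0.2},{"tx":0,"ty":0.06,"tz":0,"twist":0,"hand":0.2},{"tx":0,"ty":0.06,"tz":0,"twist":0,"hand":0.2},{"tx":0,"ty":0.06,"tz":0,"twist":0,"hand":0.2},{"tx":0,"ty":0.06,"tz":0,"twist":0,"hand":0.2},{"tx":0,"ty":0.06,"tz":0,"twist":0,"hand":0.2}]' 20
```

```text
time: 27.3
tool_pos: [0.5627, -0.0277, 0.2384]
orientation: [0.469, 0.536, -0.53, -0.461]
contact_force: [0.0, -0.3, -1.5]
grip_width: 0.0319
time: 28.1
tool_pos: [0.563, -0.0277, 0.2375]
orientation: [0.469, 0.536, -0.529, -0.461]
contact_force: [-0.6, 0.7, 5.5]
grip_width: 0.0319
```

Contact. Releasing slowly, then lifting.

```bash
python3 -m inch '[{"tx":0,"ty":0,"tz":0,"twist":0,"hand":0.37},{"tx":0,"ty":0,"tz":0,"twist":0,"hand":0.38},{"tx":0,"ty":0,"tz":0,"twist":0,"hand":0.39},{"tx":0,"ty":0,"tz":0,"twist":0,"hand":0.4},{"tx":0,"ty":0,"tz":0,"twist":0,"hand":0.41},{"tx":0,"ty":0,"tz":0,"twist":0,"hand":0.42},{"tx":0,"ty":0,"tz":0,"twist":0,"hand":0.43},{"tx":0,"ty":0,"tz":0,"twist":0,"hand":0.44}]' 20;python3 -m inch '[{"tx":0,"ty":0,"tz":0,"twist":0,"hand":0.46},{"tx":0,"ty":0,"tz":0,"twist":0,"hand":0.49},{"tx":0,"ty":0,"tz":0,"twist":0,"hand":0.52},{"tx":0,"ty":0,"tz":0,"twist":0,"hand":0.55},{"tx":0,"ty":0,"tz":0,"twist":0,"hand":0.6},{"tx":0,"ty":0,"tz":0,"twist":0,"hand":0.65},{"tx":0,"ty":0,"tz":0,"twist":0,"hand":0.7},{"tx":0,"ty":0,"tz":0,"twist":0,"hand":0.75}]' 20
python3 -m inch '[{"tx":0,"ty":-0.4,"tz":0,"twist":0,"hand":0.75},{"tx":0,"ty":-1,"tz":0,"twist":0,"hand":0.75},{"tx":0,"ty":-1.8,"tz":0,"twist":0,"hand":0.75},{"tx":0,"ty":-2.6,"tz":0,"twist":0,"hand":0.75},{"tx":0,"ty":-3,"tz":0,"twist":0,"hand":0.75},{"tx":0,"ty":-3,"tz":0,"twist":0,"hand":0.75},{"tx":-1,"ty":-3,"tz":0,"twist":0,"hand":0.75},{"tx":-2,"ty":-3,"tz":0,"twist":0,"hand":0.75}]' 60; python3 n.py .585 -.2515 .31 97.7
```

```text
time: 28.9
tool_pos: [0.563, -0.0277, 0.2375]
orientation: [0.469, 0.536, -0.529, -0.461]
contact_force: [0.6, -0.1, 0.7]
grip_width: 0.0378
time: 29.7
tool_pos: [0.563, -0.0277, 0.2376]
orientation: [0.469, 0.536, -0.529, -0.461]
contact_force: [0.0, 0.3, -1.1]
grip_width: 0.064
time: 30.5
tool_pos: [0.5683, -0.0771, 0.312]
orientation: [0.469, 0.536, -0.53, -0.46]
contact_force: [0.3, -0.4, 0.4]
grip_width: 0.0643
t 30.5 tcp [ 0.568 -0.077  0.312] yaw 97.9 grip 0.0643 F [ 0.331 -0.442  0.408]
tx,ty,tz [-7.003  0.094  0.297] twist 0.03
```

```bash
python3 -m inch '[{"tx":-0.8,"ty":0,"tz":0,"twist":0,"hand":0.75},{"tx":-2,"ty":0,"tz":0.1,"twist":0,"hand":0.75},{"tx":-3.4,"ty":0,"tz":0.2,"twist":0,"hand":0.75},{"tx":-4.8,"ty":0,"tz":0.25,"twist":0,"hand":0.75},{"tx":-5.9,"ty":0,"tz":0.3,"twist":0,"hand":0.75},{"tx":-6.7,"ty":0,"tz":0.3,"twist":0,"hand":0.75},{"tx":-7,"ty":0,"tz":0.3,"twist":0,"hand":0.75},{"tx":-7,"ty":0,"tz":0.3,"twist":0,"hand":0.75}]' 60
python3 - <<'E'
from m import *
from n import show
for n in('top','side'):
    p=robot.camera(n); c=[cloud(p)[p['range_z']>0]]
    for xy,z in(((.548,.081),.03),((.5625,-.0278),.03),((.585,-.2515),.012)):
        for o in vase(c,xy,z): print(n,xy,o)
show(.585,-.2515,.2185,97.7)
E
```

```text
time: 31.3
tool_pos: [0.5846, -0.2521, 0.3111]
orientation: [0.468, 0.536, -0.53, -0.461]
contact_force: [0.1, 0.3, 0.8]
grip_width: 0.0644
top (0.548, 0.081) (0.028, np.int64(28), array([0.55 , 0.084]), 0.0008)
top (0.548, 0.081) (0.0165, np.int64(35), array([0.55 , 0.083]), 0.0011)
top (0.5625, -0.0278) (0.028, np.int64(26), array([ 0.565, -0.027]), 0.0011)
top (0.5625, -0.0278) (0.0165, np.int64(33), array([ 0.564, -0.026]), 0.0015)
side (0.548, 0.081) (0.028, np.int64(112), array([0.548, 0.081]), 0.0006)
side (0.548, 0.081) (0.0165, np.int64(167), array([0.547, 0.081]), 0.0007)
side (0.5625, -0.0278) (0.028, np.int64(35), array([ 0.561, -0.03 ]), 0.0006)
side (0.5625, -0.0278) (0.0165, np.int64(141), array([ 0.562, -0.029]), 0.0009)
side (0.585, -0.2515) (0.028, np.int64(73), array([ 0.584, -0.253]), 0.0009)
side (0.585, -0.2515) (0.0165, np.int64(103), array([ 0.584, -0.253]), 0.0012)
t 31.4 tcp [ 0.585 -0.251  0.312] yaw 97.9 grip 0.0640 F [-0.332  0.091  0.234]
tx,ty,tz [-0.033  3.732  0.042] twist 0.03
```

```bash
python3 -m inch '[{"tx":-0.02,"ty":0.6,"tz":0,"twist":0,"hand":0.75},{"tx":-0.02,"ty":1.4,"tz":0,"twist":0,"hand":0.75},{"tx":-0.02,"ty":2.2,"tz":0,"twist":0,"hand":0.75},{"tx":-0.02,"ty":3,"tz":0,"twist":0,"hand":0.75},{"tx":-0.02,"ty":3.5,"tz":0,"twist":0,"hand":0.7},{"tx":-0.02,"ty":3.7,"tz":0,"twist":0,"hand":0.62},{"tx":-0.02,"ty":3.7,"tz":0,"twist":0,"hand":0.54},{"tx":-0.02,"ty":3.7,"tz":0,"twist":0,"hand":0.48}]' 60; python3 n.py .585 -.2515 .2185 97.7; python3 -m inch '[{"tx":0,"ty":0,"tz":0,"twist":0,"hand":0.45},{"tx":0,"ty":0,"tz":0,"twist":0,"hand":0.42},{"tx":0,"ty":0,"tz":0,"twist":0,"hand":0.39},{"tx":0,"ty":0,"tz":0,"twist":0,"hand":0.36},{"tx":0,"ty":0,"tz":0,"twist":0,"hand":0.33},{"tx":0,"ty":0,"tz":0,"twist":0,"hand":0.2},{"tx":0,"ty":0,"tz":0,"twist":0,"hand":0.2},{"tx":0,"ty":0,"tz":0,"twist":0,"hand":0.2}]' 60; python3 -m inch '[{"tx":0,"ty":-0.1,"tz":0,"twist":0,"hand":0.2},{"tx":0,"ty":-0.25,"tz":0,"twist":0,"hand":0.2},{"tx":0,"ty":-0.5,"tz":0,"twist":0,"hand":0.2},{"tx":0,"ty":-0.75,"tz":0,"twist":0,"hand":0.2},{"tx":0,"ty":-1,"tz":0,"twist":0,"hand":0.2},{"tx":0,"ty":-1.25,"tz":0,"twist":0,"hand":0.2},{"tx":0,"ty":-1.4,"tz":0,"twist":0,"hand":0.2},{"tx":0,"ty":-1.4,"tz":0,"twist":0,"hand":0.2}]' 60; python3 n.py .6715 -.0131 .254 97.7
```

```text
time: 32.2
tool_pos: [0.5864, -0.2509, 0.2203]
orientation: [0.468, 0.537, -0.53, -0.46]
contact_force: [0.8, 0.1, -0.9]
grip_width: 0.0415
t 32.2 tcp [ 0.586 -0.251  0.22 ] yaw 97.9 grip 0.0415 F [ 0.828  0.142 -0.938]
tx,ty,tz [-0.015  0.071  0.06 ] twist 0.04
time: 33.0
tool_pos: [0.5868, -0.2512, 0.2212]
orientation: [0.469, 0.537, -0.53, -0.46]
contact_force: [-0.0, 0.3, 5.3]
grip_width: 0.0319
time: 33.8
tool_pos: [0.5865, -0.2514, 0.2571]
orientation: [0.469, 0.537, -0.53, -0.459]
contact_force: [0.1, -0.5, -1.1]
grip_width: 0.0315
t 33.8 tcp [ 0.587 -0.251  0.257] yaw 97.9 grip 0.0315 F [ 0.13  -0.452 -1.081]
tx,ty,tz [ 8.974  0.163 -4.677] twist 0.04
```

```bash
python3 -m inch '[{"tx":0.3,"ty":0,"tz":-0.15,"twist":0,"hand":0.2},{"tx":0.9,"ty":0,"tz":-0.45,"twist":0,"hand":0.2},{"tx":1.7,"ty":0,"tz":-0.9,"twist":0,"hand":0.2},{"tx":2.6,"ty":0,"tz":-1.35,"twist":0,"hand":0.2},{"tx":3.5,"ty":0,"tz":-1.85,"twist":0,"hand":0.2},{"tx":4.4,"ty":0,"tz":-2.3,"twist":0,"hand":0.2},{"tx":5.2,"ty":0,"tz":-2.7,"twist":0,"hand":0.2},{"tx":5.8,"ty":0,"tz":-3.0,"twist":0,"hand":0.2}]' 60; python3 n.py .6715 -.0131 .2392 97.7
```

```text
time: 34.6
tool_pos: [0.6411, -0.0945, 0.2574]
orientation: [0.469, 0.537, -0.53, -0.459]
contact_force: [0.1, 0.1, -1.5]
grip_width: 0.0315
t 34.6 tcp [ 0.641 -0.094  0.257] yaw 98.0 grip 0.0315 F [ 0.106  0.054 -1.472]
tx,ty,tz [ 3.056  0.745 -1.646] twist 0.06
```

```bash
python3 -m inch '[{"tx":0.5,"ty":0,"tz":-0.3,"twist":0,"hand":0.2},{"tx":1.1,"ty":0,"tz":-0.6,"twist":0,"hand":0.2},{"tx":1.7,"ty":0,"tz":-0.9,"twist":0,"hand":0.2},{"tx":2.3,"ty":0,"tz":-1.2,"twist":0,"hand":0.2},{"tx":2.7,"ty":0,"tz":-1.45,"twist":0,"hand":0.2},{"tx":3,"ty":0,"tz":-1.6,"twist":0,"hand":0.2},{"tx":3.05,"ty":0,"tz":-1.65,"twist":0,"hand":0.2},{"tx":3.05,"ty":0,"tz":-1.65,"twist":0,"hand":0.2}]' 60; python3 n.py .6715 -.0131 .2392 97.7; python3 -m inch '[{"tx":0,"ty":0.15,"tz":0,"twist":0,"hand":0.2},{"tx":0,"ty":0.3,"tz":0,"twist":0,"hand":0.2},{"tx":0,"ty":0.45,"tz":0,"twist":0,"hand":0.2},{"tx":0,"ty":0.55,"tz":0,"twist":0,"hand":0.2},{"tx":0,"ty":0.62,"tz":0,"twist":0,"hand":0.2},{"tx":0,"ty":0.66,"tz":0,"twist":0,"hand":0.2},{"tx":0,"ty":0.68,"tz":0,"twist":0,"hand":0.2},{"tx":0,"ty":0.68,"tz":0,"twist":0,"hand":0.2}]' 60; python3 n.py .6715 -.0131 .2392 97.7
```

```text
time: 35.4
tool_pos: [0.6714, -0.0132, 0.2577]
orientation: [0.469, 0.537, -0.53, -0.459]
contact_force: [0.5, 0.3, -1.4]
grip_width: 0.0317
t 35.4 tcp [ 0.671 -0.013  0.258] yaw 98.0 grip 0.0317 F [ 0.539  0.321 -1.371]
tx,ty,tz [0.008 0.739 0.007] twist 0.06
time: 36.2
tool_pos: [0.6717, -0.0133, 0.2407]
orientation: [0.469, 0.537, -0.53, -0.459]
contact_force: [-0.7, -0.1, -1.5]
grip_width: 0.0315
t 36.2 tcp [ 0.672 -0.013  0.241] yaw 98.0 grip 0.0315 F [-0.664 -0.148 -1.544]
tx,ty,tz [0.009 0.061 0.009] twist 0.06
```

```bash
python3 -m inch '[{"tx":0,"ty":0.02,"tz":0,"twist":0,"hand":0.2},{"tx":0,"ty":0.04,"tz":0,"twist":0,"hand":0.2},{"tx":0,"ty":0.06,"tz":0,"twist":0,"hand":0.2},{"tx":0,"ty":0.07,"tz":0,"twist":0,"hand":0.2},{"tx":0,"ty":0.08,"tz":0,"twist":0,"hand":0.2},{"tx":0,"ty":0.08,"tz":0,"twist":0,"hand":0.2},{"tx":0,"ty":0.08,"tz":0,"twist":0,"hand":0.2},{"tx":0,"ty":0.08,"tz":0,"twist":0,"hand":0.2}]' 20
```

```text
time: 37.0
tool_pos: [0.6719, -0.0132, 0.2392]
orientation: [0.469, 0.537, -0.53, -0.459]
contact_force: [-0.2, -0.3, 3.2]
grip_width: 0.0318
```

Contact. Slow release and lift, then a look.

```bash
python3 -m inch '[{"tx":0,"ty":0,"tz":0,"twist":0,"hand":0.37},{"tx":0,"ty":0,"tz":0,"twist":0,"hand":0.38},{"tx":0,"ty":0,"tz":0,"twist":0,"hand":0.39},{"tx":0,"ty":0,"tz":0,"twist":0,"hand":0.4},{"tx":0,"ty":0,"tz":0,"twist":0,"hand":0.41},{"tx":0,"ty":0,"tz":0,"twist":0,"hand":0.42},{"tx":0,"ty":0,"tz":0,"twist":0,"hand":0.43},{"tx":0,"ty":0,"tz":0,"twist":0,"hand":0.44}]' 20;python3 -m inch '[{"tx":0,"ty":0,"tz":0,"twist":0,"hand":0.46},{"tx":0,"ty":0,"tz":0,"twist":0,"hand":0.49},{"tx":0,"ty":0,"tz":0,"twist":0,"hand":0.52},{"tx":0,"ty":0,"tz":0,"twist":0,"hand":0.55},{"tx":0,"ty":0,"tz":0,"twist":0,"hand":0.6},{"tx":0,"ty":0,"tz":0,"twist":0,"hand":0.65},{"tx":0,"ty":0,"tz":0,"twist":0,"hand":0.7},{"tx":0,"ty":0,"tz":0,"twist":0,"hand":0.75}]' 20
python3 -m inch '[{"tx":0,"ty":-0.4,"tz":0,"twist":0,"hand":0.75},{"tx":0,"ty":-1,"tz":0,"twist":0,"hand":0.75},{"tx":0,"ty":-1.8,"tz":0,"twist":0,"hand":0.75},{"tx":0,"ty":-2.6,"tz":0,"twist":0,"hand":0.75},{"tx":0,"ty":-3,"tz":0,"twist":0,"hand":0.75},{"tx":-1,"ty":-3,"tz":0.3,"twist":0,"hand":0.75},{"tx":-2.5,"ty":-3,"tz":1,"twist":0,"hand":0.75},{"tx":-4,"ty":-3,"tz":2,"twist":0,"hand":0.75}]' 40
python3 - <<'E'
from m import *
from n import show
for n in('top','side'):
    p=robot.camera(n); c=[cloud(p)[p['range_z']>0]]; save(p,n+'4')
    for xy,z in(((.548,.081),.03),((.5625,-.0278),.03),((.672,-.0131),.03)):
        for o in vase(c,xy,z): print(n,xy,o)
    c=c[0]; m=(np.hypot(c[:,0]-.5,c[:,1]-.31)<.07)&(c[:,2]>.04)&(c[:,2]<.1)
    if m.sum()>5: print('tumb',m.sum(),circ(c[m,:2],.029).x,c[m,2].max())
    m=(np.hypot(c[:,0]-.45,c[:,1]+.04)<.05)&(c[:,2]>.066)&(c[:,2]<.1)
    if m.sum()>5: print('damp',m.sum(),cv2.minAreaRect((c[m,:2]*1000).astype(np.float32)))
show(.4525,-.039,.3,97.7)
E
```

```text
time: 37.8
tool_pos: [0.6719, -0.0132, 0.2392]
orientation: [0.469, 0.537, -0.53, -0.459]
contact_force: [0.4, -0.1, -0.2]
grip_width: 0.0375
time: 38.6
tool_pos: [0.6719, -0.0132, 0.2392]
orientation: [0.469, 0.537, -0.53, -0.459]
contact_force: [-0.1, 0.4, -0.6]
grip_width: 0.0642
time: 39.4
tool_pos: [0.6354, -0.1196, 0.3137]
orientation: [0.468, 0.538, -0.531, -0.458]
contact_force: [0.6, -0.2, 0.5]
grip_width: 0.0639
top (0.548, 0.081) (0.028, np.int64(15), array([0.55 , 0.084]), 0.0007)
top (0.548, 0.081) (0.0165, np.int64(31), array([0.55 , 0.084]), 0.0011)
tumb 169 [0.504 0.311] 0.08309547940743053
side (0.548, 0.081) (0.028, np.int64(112), array([0.548, 0.081]), 0.0006)
side (0.548, 0.081) (0.0165, np.int64(161), array([0.547, 0.081]), 0.0007)
side (0.5625, -0.0278) (0.028, np.int64(35), array([ 0.562, -0.029]), 0.0005)
side (0.5625, -0.0278) (0.0165, np.int64(145), array([ 0.561, -0.029]), 0.0008)
side (0.672, -0.0131) (0.028, np.int64(101), array([ 0.669, -0.015]), 0.0007)
side (0.672, -0.0131) (0.0165, np.int64(151), array([ 0.669, -0.015]), 0.0009)
tumb 692 [0.503 0.312] 0.07957410686723074
damp 93 ((451.921142578125, -37.43385314941406), (28.16961669921875, 20.838584899902344), 7.03676700592041)
t 39.5 tcp [ 0.633 -0.124  0.314] yaw 97.7 grip 0.0636 F [-1.018  0.317 -0.005]
tx,ty,tz [4.326 0.426 6.723] twist 0.00
```

View pics/side4.png

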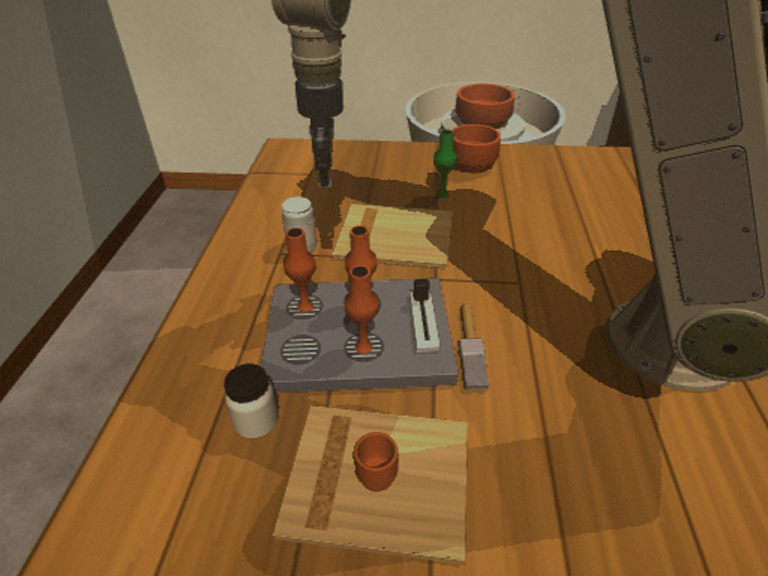

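All three vases are upright on separate grilles, the tumbler is on the ware board (376,460), the damper is still shut, and the bystanders haven't been touched. Going back to the damper.

```bash
python3 -m inch '[{"tx":0,"ty":0,"tz":0.8,"twist":0,"hand":0.6},{"tx":0.2,"ty":0,"tz":2,"twist":0,"hand":0.55},{"tx":1,"ty":0,"tz":3.4,"twist":0,"hand":0.5},{"tx":2,"ty":0,"tz":4.8,"twist":0,"hand":0.5},{"tx":3,"ty":0,"tz":5.9,"twist":0,"hand":0.5},{"tx":3.9,"ty":0,"tz":6.6,"twist":0,"hand":0.5},{"tx":4.3,"ty":0,"tz":6.85,"twist":0,"hand":0.5},{"tx":4.3,"ty":0,"tz":6.85,"twist":0,"hand":0.5}]' 25; python3 n.py .4485 -.039 .125 97.7
```

```text
time: 40.3
tool_pos: [0.4488, -0.0389, 0.3112]
orientation: [0.47, 0.536, -0.53, -0.459]
contact_force: [1.9, -0.5, -0.4]
grip_width: 0.0432
t 40.3 tcp [ 0.449 -0.039  0.311] yaw 97.8 grip 0.0432 F [ 1.948 -0.458 -0.447]
tx,ty,tz [0.04  7.448 0.14 ] twist 0.02
```

```bash
python3 -m inch '[{"tx":0.04,"ty":0.8,"tz":0.02,"twist":0,"hand":0.5},{"tx":0.04,"ty":2,"tz":0.04,"twist":0,"hand":0.5},{"tx":0.04,"ty":3.4,"tz":0.06,"twist":0,"hand":0.5},{"tx":0.04,"ty":4.8,"tz":0.09,"twist":0,"hand":0.5},{"tx":0.04,"ty":6,"tz":0.11,"twist":0,"hand":0.5},{"tx":0.04,"ty":6.9,"tz":0.13,"twist":0,"hand":0.5},{"tx":0.04,"ty":7.3,"tz":0.14,"twist":0,"hand":0.5},{"tx":0.04,"ty":7.4,"tz":0.14,"twist":0,"hand":0.5}]' 25; python3 -m inch '[{"tx":0,"ty":0,"tz":0,"twist":0,"hand":0.4},{"tx":0,"ty":0,"tz":0,"twist":0,"hand":0.3},{"tx":0,"ty":0,"tz":0,"twist":0,"hand":0},{"tx":0,"ty":0,"tz":0,"twist":0,"hand":0},{"tx":0,"ty":0,"tz":0,"twist":0,"hand":0},{"tx":0,"ty":0,"tz":0,"twist":0,"hand":0},{"tx":0,"ty":0,"tz":0,"twist":0,"hand":0},{"tx":0,"ty":0,"tz":0,"twist":0,"hand":0}]' 25
```

```text
time: 41.1
tool_pos: [0.4488, -0.0393, 0.1251]
orientation: [0.47, 0.536, -0.53, -0.46]
contact_force: [-0.1, -0.1, -0.0]
grip_width: 0.0426
time: 41.9
tool_pos: [0.4499, -0.0397, 0.1262]
orientation: [0.471, 0.536, -0.53, -0.459]
contact_force: [0.7, -1.8, 6.1]
grip_width: 0.0198
```

```bash
python3 -m inch '[{"tx":0.4,"ty":0,"tz":0,"twist":0,"hand":0},{"tx":1,"ty":0,"tz":0,"twist":0,"hand":0},{"tx":1.6,"ty":0,"tz":0,"twist":0,"hand":0},{"tx":2.2,"ty":0,"tz":0,"twist":0,"hand":0},{"tx":2.8,"ty":0,"tz":0,"twist":0,"hand":0},{"tx":3.3,"ty":0,"tz":0,"twist":0,"hand":0},{"tx":3.7,"ty":0,"tz":0,"twist":0,"hand":0},{"tx":3.8,"ty":0,"tz":0,"twist":0,"hand":0}]' 25; python3 -m inch '[{"tx":0.05,"ty":0,"tz":0,"twist":0,"hand":0},{"tx":0.1,"ty":0,"tz":0,"twist":0,"hand":0},{"tx":0.15,"ty":0,"tz":0,"twist":0,"hand":0},{"tx":0.2,"ty":0,"tz":0,"twist":0,"hand":0},{"tx":0.25,"ty":0,"tz":0,"twist":0,"hand":0},{"tx":0.3,"ty":0,"tz":0,"twist":0,"hand":0},{"tx":0.3,"ty":0,"tz":0,"twist":0,"hand":0},{"tx":0.3,"ty":0,"tz":0,"twist":0,"hand":0}]' 25
```

```text
time: 42.7
tool_pos: [0.4371, 0.0556, 0.1262]
orientation: [0.471, 0.537, -0.53, -0.458]
contact_force: [-1.5, -2.1, 6.0]
grip_width: 0.0197
time: 43.5
tool_pos: [0.4366, 0.0597, 0.1262]
orientation: [0.474, 0.534, -0.531, -0.457]
contact_force: [1.1, -16.0, 1.2]
grip_width: 0.0199
```

```bash
python3 -m inch '[{"tx":0,"ty":0,"tz":0,"twist":0,"hand":0.3},{"tx":0,"ty":0,"tz":0,"twist":0,"hand":0.4},{"tx":0,"ty":0,"tz":0,"twist":0,"hand":0.5},{"tx":0,"ty":0,"tz":0,"twist":0,"hand":0.5},{"tx":0,"ty":-0.8,"tz":0,"twist":0,"hand":0.5},{"tx":0,"ty":-2,"tz":0,"twist":0,"hand":0.5},{"tx":0,"ty":-3.5,"tz":0,"twist":0,"hand":0.5},{"tx":0,"ty":-5,"tz":0,"twist":0,"hand":0.5}]' 25;  python3 -m inch '[{"tx":0,"ty":-1,"tz":0,"twist":0,"hand":0.5},{"tx":0,"ty":-2,"tz":0,"twist":0,"hand":0.5},{"tx":0,"ty":-2.6,"tz":0,"twist":0,"hand":0.5},{"tx":0,"ty":-3,"tz":0,"twist":0,"hand":0.5},{"tx":0,"ty":-3,"tz":0,"twist":0,"hand":0.5},{"tx":0,"ty":-3,"tz":0,"twist":0,"hand":0.5},{"tx":0,"ty":-3,"tz":0,"twist":0,"hand":0.5},{"tx":0,"ty":-3,"tz":0,"twist":0,"hand":0.5}]' 25
python3 - <<'E'
from m import *
for n in('top','side'):
    p=robot.camera(n); c=[cloud(p)[p['range_z']>0]]; save(p,n+'5')
    for xy,z in(((.548,.081),.03),((.5625,-.0278),.03),((.672,-.0131),.03)):
        for o in vase(c,xy,z): print(n,xy,o)
    c=c[0]; m=(np.hypot(c[:,0]-.5,c[:,1]-.31)<.07)&(c[:,2]>.04)&(c[:,2]<.1)
    if m.sum()>5: print('tumb',m.sum(),circ(c[m,:2],.029).x,c[m,2].max())
    m=(np.hypot(c[:,0]-.438,c[:,1]-.06)<.04)&(c[:,2]>.066)&(c[:,2]<.1)
    if m.sum()>5: print('damp',m.sum(),cv2.minAreaRect((c[m,:2]*1000).astype(np.float32)))
E
```

```text
time: 44.3
tool_pos: [0.4334, 0.0617, 0.2522]
orientation: [0.473, 0.534, -0.531, -0.457]
contact_force: [0.5, -1.1, -0.3]
grip_width: 0.0426
time: 45.1
tool_pos: [0.4316, 0.0627, 0.3262]
orientation: [0.473, 0.533, -0.532, -0.458]
contact_force: [-0.4, 0.0, -0.3]
grip_width: 0.0427
top (0.5625, -0.0278) (0.028, np.int64(24), array([ 0.5642, -0.0259]), 0.0009)
top (0.5625, -0.0278) (0.0165, np.int64(30), array([ 0.5637, -0.0263]), 0.0006)
top (0.672, -0.0131) (0.028, np.int64(21), array([ 0.672 , -0.0126]), 0.001)
top (0.672, -0.0131) (0.0165, np.int64(36), array([ 0.6716, -0.0128]), 0.0011)
tumb 170 [0.4843 0.3234] 0.08309447424515756
damp 35 ((437.81243896484375, 59.72591018676758), (21.36204719543457, 17.10804557800293), 0.03806058317422867)
side (0.548, 0.081) (0.028, np.int64(116), array([0.5474, 0.0805]), 0.0007)
side (0.548, 0.081) (0.0165, np.int64(163), array([0.5475, 0.0807]), 0.0008)
side (0.5625, -0.0278) (0.028, np.int64(37), array([ 0.5618, -0.0296]), 0.0006)
side (0.5625, -0.0278) (0.0165, np.int64(137), array([ 0.5617, -0.0289]), 0.0009)
side (0.672, -0.0131) (0.028, np.int64(104), array([ 0.6693, -0.0155]), 0.0009)
side (0.672, -0.0131) (0.0165, np.int64(148), array([ 0.6692, -0.0154]), 0.0008)
tumb 694 [0.4828 0.3251] 0.07947077182817819
damp 111 ((439.0047912597656, 61.10008239746094), (27.713563919067383, 19.998958587646484), 9.419912338256836)
```

View pics/side5.png

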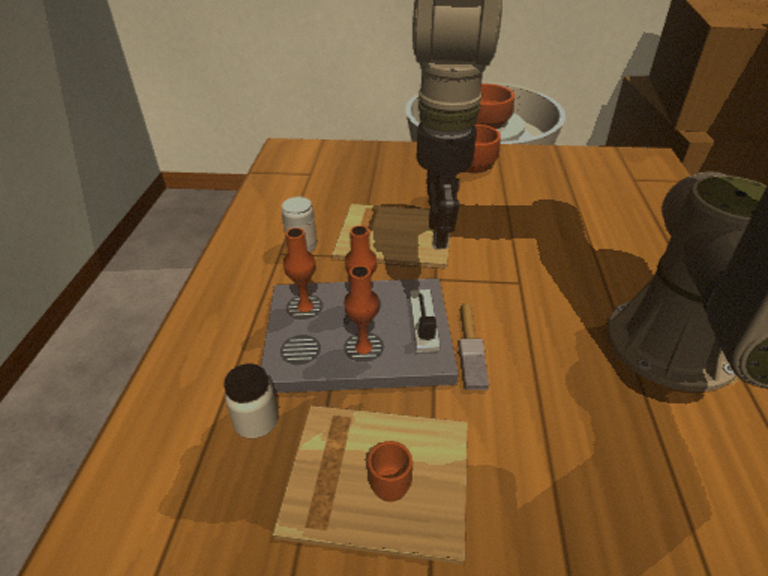

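The tumbler was knocked about 2 cm (390,470) while I was away, but it's still upright and well within the board. The vases are standing and the damper (426,325) is at the open end, so I'm handing in.

```bash
python3 -c "
from workcell import robot
print(robot.job_done())"
```

```text
the job is handed in; nothing more can be done
None
```

The changeover is done and handed in at about 45 s on the robot's clock; no verdict is reported.

- **Damper:** I slid it shut until it met its end stop (about 11 N of resistance). Once the ware was moved, I slid it 100 mm to the open stop (about 16 N). The last picture shows it at the open end.
- **Tumbler:** Only one was there. It stands upright on the ware board. Between two checks it was knocked about 2 cm while the robot was elsewhere, but it is still well within the board.
- **Vases:** Three brown ones were there, and each now stands on its own grille, about 3 mm or less from its centre. In the last check neck and shoulder lined up to within about 1 mm, so they are upright, and they had not moved. The top camera could not see one of them, so only the side camera confirms that one.
- **Left alone:** I did not touch the green look-alike, the jar, the tin or the brush. The look-alike was hidden behind the gripper in the last side picture but standing in the one before it.

The tool drifted about 1° off vertical over the run, with no visible effect. The two cameras differ by 2–3 mm, roughly the stated calibration.

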